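# Empty the bench cleaner and hang its baskets to drip

## Robot

A 6-joint arm with a two-finger parallel gripper is mounted at the origin on a cart in front of the work surface, level with it; the furniture and walls round the work are solid. World frame = base frame: x ahead of the robot, y to its left, z up, the work surface at z = 0. Lengths are in m, angles in rad, forces in N, time in s.
With the tool pointing down it reaches from about 0.35 to 0.975 m from the base axis. Payload 4.9 kg.
Tool frame: the origin (TCP) lies midway between the tips of the shut fingers; the grasp point (between the pads) lies 19 mm behind it; z points along the fingers, y is the line along which they close (so a half turn about z gives the same grasp; the last joint's range is limited). The gripper opens to 85 mm and grips with 20 to 120 N. Pads are 22 mm wide; open, the fingers measure 114 mm over their backs; the gripper's body (76 mm by 85 mm) begins 54 mm behind the grasp point. The pads swing forward as they close: fully open they stand 13 mm farther back than shut.
Start: joints at [-1.266, 0.053, 1.613, -0, 1.476, -0.119], TCP at [0.257, -0.57, 0.231] pointing down, gripper open.
Joint ranges: [-3.01, 3.01], [-1.01, 2.22], [0.06, 2.58], [-1.02, 4.17], [0.09, 2.62], [-3.14, 3.14]. Speed limits (rad/s): [2.57, 2.57, 3.14, 3.14, 3.14, 3.14].

## Interface

Orientations are given as a unit quaternion [w, x, y, z].
In Python, from plant import state, grab_frame, job_done, cut_out, place_of gives the robot as it stands.
- The arm moves only by the tool jog_arm, never from a script. Its argument "motion" is text: rows parted by semicolons, each of 7 numbers parted by spaces: the opening in per cent of the stroke, from 0 (shut) to 100 (fully open), then the shift along the tool's x, y, z as a fraction of full scale, then the turn, a rotation vector about the tool's x, y, z as a fraction of full scale. A call has exactly 5 rows; each row is the pose to reach, as a shift and turn from the pose commanded when the call began, along the tool's axes at that moment; what a row does not reach only later rows make up. Full scale, the value 1, is 50 cm for a shift and 1.5 rad for a turn. A row lasts 1/8 s, in which the tool goes at most 62.5 mm and 10.7 degrees, less where a joint would pass 70% of its speed; a pose out of reach is approached as far as the arm can. A call with a number of a shift or a turn outside -1 to 1 is refused whole. A call with a gripper value outside its range is refused whole. The fingers move at their own pace and stop on an object; the grip force is fixed at half the most. Time passes only in rows, so rows that repeat a pose let the fingers close, or fill a call up. It gives the time, the measured TCP pose, the force, the opening and the grip force at its end, in the units of the state.
- state(): the state, without advancing time (a new reading comes with each control period).
- grab_frame(name): name is "scene" or "top" or "wrist"; returns a dict with "color" (480x640x3 uint8, red, green, blue), "range_z" (480x640 float32, m along the optical axis (not along the pixel's ray), 0 where there is no reading), "intrinsics" (3x3 intrinsics, pixels), "world_from_camera" (4x4, takes a point from camera to world coordinates). Camera axes: x right, y up, looking along -z (the intrinsics and any distortion apply to the point x, -y, -z); pixel columns grow to the right and rows downward; lengths in m; the calibration is good to about 2 mm. The wrist camera is an equidistant fisheye: a pixel r from the principal point sees the ray r / f radians off the axis. A picture is of the moment at which its call begins.
- job_done(): hands the job in; it is judged then, once.
Trained networks look in the newest picture that a camera, given by its name, has taken for a name from the list of things; names that differ only in an ending like _2 or _b are one class to them, and where a whole thing is asked for, a point or a joint stands for the part that bears it (a point fixed in the world has none). Each returns a list of dicts, best first, with "p" (0 to 1); they miss things now and then, are a little off and sometimes report something else, mostly with a low value. They report only what shows in the picture. A call takes as long as a camera call.
- cut_out(camera, thing): "pixels" (480x640 bool, what is visible of it).
- place_of(camera, thing): "at" ([x, y, z] in m, in world coordinates, good to about 4 mm: a listed point, or the origin of a listed thing).
The state is a dict: "time": time; "joint_pos": joint angles; "joint_vel": joint speeds; "joint_efforts": joint torques, N m; "tool_pos": TCP position; "tool_rot": TCP orientation; "contact_force": force on the tool from outside, world axes, zero at the start; "ft_torque": the same for the moment, N m; "gripper_width": opening from 0.0 (shut) to 1.0 (fully open); "grasp_force": force on a finger pad.
Only numpy, scipy, OpenCV 4.12 (cv2) and the standard library are available. Lean on these libraries where they do the work, as an engineer would, in place of code of your own. Each camera call takes 0.05 s, during which the arm holds its last target. There are 200 camera calls.

## Task

The bench cleaner has finished: twist its cover a quarter turn anticlockwise (seen from above) to free its lugs, lift it off and stand it upright on the rubber mat, letting go of it. Hang every basket that is in the tank by its loop on a hook of the drip rack, one to a hook. Then put the cover back on the tank and twist it clockwise fully home so that it is locked again, leaving the other things where they are.

Things in the scene. Friction and masses are not known exactly. Their poses are not given: they have to be found in the camera images.
- tank_mouth (a point): centre of the tank's mouth, level with its rim, 75 mm above the worktop; z up. The bench cleaner's tank is a white round pot, 140 mm across outside, 128 mm inside, fixed to the worktop, with a small grey control pod on its front (-x)
- tank_neck (a point): on the tank's axis 6 mm below the rim, axes as the tank: underside of two steel ledges that reach inwards to 54 mm from the axis. One spans -15 to +45 degrees about the tank's +x (anticlockwise positive from above), the other the same about -x. At its -15 degree end each has a stop, 3 mm thick, down to 17 mm below the rim. Elsewhere the neck is open
- tank_insert (a point): middle of the tank's inner floor, 53 mm below the rim, axes as the tank. Three square cells with walls 18 mm high hold up to three baskets (some cells may be empty) in a row along y at +33, 0 and -33 mm, 1.5 mm play all round, their bars along y and their grip stems standing from 8.5 to 52.5 mm above the rim
- cover_grip (a point): middle of the cover's grip bar; z up. The bar is grey, 70 mm long along x, 12 mm thick along y; its top is 19.5 mm above this point, the drum's flat top 30 mm below it, the flange's underside, which sits on the tank's rim, 93 mm below it. The cover is a white hollow drum 122 mm across with a flange 142 mm across, 0.17 to 0.35 kg. Lift it 70 mm straight up to clear the stems
- cover_foot (a point): centre of the lower edge of the collar (102 mm across, 14 mm deep) under the cover's flange, 107 mm below cover_grip: on a flat surface the cover stands on this edge. At the collar's +x and -x a steel lug sticks out to 60.5 mm from the axis, 22 mm wide, its top 8.5 mm below the flange. Half a turn makes no difference
- cover_lugs (a point): on the cover's axis at lug height, axes as the cover. Locked: its x is along the tank's x (0 to 10 degrees on), lugs under the ledges by the stops. Turned anticlockwise from there the lugs come free at 60 degrees; the next stop is at about 145. Only between can the cover be lifted off or put on; clockwise to the stop locks it. It turns with light friction only
- basket_a_grip (a point): middle of the basket's grip stem (10 x 10 x 44 mm, upright), 87.5 mm above the underside; z up. Steel basket, 60 g, 105.5 mm high: a cup 27 mm square, 27 mm high; above it a loop of 5 mm rod, two uprights 23 mm apart joined by a bar along y, 29.5 mm clear above the cup; the stem stands on the bar, whose underside is 31 mm below this point. The loop is open along x, either way alike
- basket_b_grip (a point): the same kind of basket and point as basket_a_grip
- basket_c_grip (a point): the same kind of basket and point as basket_a_grip
- rack: fixed drip rack; origin at its foot on the worktop. Base plate 70 x 190 mm (x -55 to +15 mm); two posts carry a bar along y at x = +6 mm, 125 mm up. Four hooks of 6 mm rod stick out of the bar towards -x (the robot's side) at y = -75, -25, +25 and +75 mm
- hook_mid (a point): a point amid the hooks, axes as the rack: 28 mm in front (-x) of the rack's origin and 125 mm up, the height of the hooks' axes; y = 0 lies between the two middle hooks. Each hook is level to x = -18 mm from this point, then turns up to a tip at x = -21 mm whose top is 12 mm above this point. A basket hung at x = 0 has the middle of its stem 34 mm above this point
- mat: black rubber mat, 150 x 150 x 3 mm, fixed flat on the worktop; origin at the centre of its underside. The cover waits here
- cup: small white mixing cup, 37 mm across, 28 mm high; bystander, leave alone; origin under its centre
- tape: roll of tape lying flat, 68 mm across, 19 mm high; bystander, leave alone; origin under its centre
- floss: small flat white plastic box, 40 x 52 x 19 mm; bystander, leave alone; origin under its centre

How it is judged:
By the outcome, as a careful person would: the job done as asked, in the order asked, and still so for the second after the job is handed in, with the robot touching nothing.
Of basket_a, basket_b, basket_c only 2 to 3 are there at a start; the rules pass over those that are not, and their reading is None.
At some moment in a run one of cover may be knocked a few centimetres aside while the robot is not near it.
It also fails if it takes over 210 s, if anything falls off the work surface, if the arm or the gripper's body presses on something with over 40 N, if the wrist force passes 120 N, or if a joint passes its speed limit or range.

## Working session

There is one attempt and no reset: what is moved stays moved. The work goes in short steps, Python scripts to look and compute and a tool call to move; the robot and the scene stay as the last step left them, time stands still between calls to the robot, and variables do not carry over. Pictures are saved under pics/ and viewed, at most 14 in all, crops included, and the job is handed in when it is done.

Besides the shell and the picture viewer there is one more tool, called after "Emit:" in YAML: its name, and indented under it one key for each argument. jog_arm: Moves the arm, as the interface text tells. Shift numbers are shares of 50 cm and turn numbers shares of 1.5 rad, none past 1 either way. Its arguments: {"type":"object","properties":{"motion":{"type":"string"}},"required":["motion"]}

```bash
ls; mkdir -p pics
cat > h.py <<'E'
import numpy as np, cv2
from plant import *
from scipy.spatial.transform import Rotation as R
def save(f,name,crop=None,scale=1):
    im=f["color"][:,:,::-1]
    if crop: im=im[crop[1]:crop[3],crop[0]:crop[2]]
    cv2.imwrite("pics/"+name,cv2.resize(im,None,fx=scale,fy=scale))
def cloud(f):
    K=f["intrinsics"];z=f["range_z"];v,u=np.mgrid[0:480,0:640]
    p=np.stack([(u-K[0,2])/K[0,0]*z,-(v-K[1,2])/K[1,1]*z,-z],-1)
    T=f["world_from_camera"]; P=p@T[:3,:3].T+T[:3,3]; P[z==0]=np.nan
    return P
def tool():
    s=state(); q=s["tool_rot"]; return np.array(s["tool_pos"]),R.from_quat([q[1],q[2],q[3],q[0]])
E
python3 - <<'E'
from h import *
s=state();print({k:np.round(v,3).tolist() for k,v in s.items()})
print(tool()[1].as_matrix().round(3))
for c in("scene","top"):
    f=grab_frame(c);save(f,c+"0.png");print(c,f["world_from_camera"].round(3).tolist())
    for n in("tank_mouth","cover_grip","cover_foot","basket_a_grip","rack","hook_mid","mat","cup","tape","floss"):
        print(n,[(round(d["p"],2),np.round(d["at"],3).tolist()) for d in place_of(c,n)[:3]])
E
```

```text
pics
{'time': 0.0, 'joint_pos': [-1.266, 0.053, 1.614, 0.0, 1.476, -0.119], 'joint_vel': [-0.001, -0.001, 0.001, -0.001, -0.0, 0.0], 'joint_efforts': [0.001, -39.369, -37.017, -0.0, 0.007, -0.0], 'tool_pos': [0.257, -0.569, 0.23], 'tool_rot': [-0.001, 0.978, 0.21, -0.0], 'contact_force': [0.835, 0.674, 0.437], 'ft_torque': [-0.013, 0.031, -0.037], 'grasp_force': 0.0, 'gripper_width': 1.002}
[[ 0.912  0.411 -0.001]
 [ 0.411 -0.912  0.002]
 [ 0.    -0.002 -1.   ]]
scene [[0.919, 0.33, -0.217, 0.373], [-0.395, 0.758, -0.518, -0.401], [-0.007, 0.562, 0.827, 0.899], [0.0, 0.0, 0.0, 1.0]]
tank_mouth []
cover_grip [(0.69, [0.508, 0.276, 0.168])]
cover_foot []
basket_a_grip []
rack [(0.74, [0.502, 0.065, 0.001])]
hook_mid [(0.92, [0.48, 0.067, 0.124])]
mat []
cup []
tape []
floss [(0.58, [0.655, 0.319, -0.001])]
top [[0.02, 0.983, -0.185, 0.348], [-1.0, 0.015, -0.023, 0.053], [-0.02, 0.185, 0.982, 1.454], [0.0, 0.0, 0.0, 1.0]]
tank_mouth []
cover_grip [(0.57, [0.509, 0.273, 0.165])]
cover_foot []
basket_a_grip [(0.72, [0.702, -0.224, -0.002])]
rack [(0.59, [0.504, 0.059, 0.001])]
hook_mid [(0.74, [0.501, 0.061, -0.0]), (0.67, [0.472, 0.067, 0.12])]
mat [(0.92, [0.513, -0.152, 0.002])]
cup [(0.73, [0.627, -0.214, 0.003])]
tape [(0.62, [0.702, -0.226, -0.002])]
floss [(0.61, [0.66, 0.323, 0.001]), (0.22, [0.63, -0.213, 0.002])]
```

View pics/scene0.png

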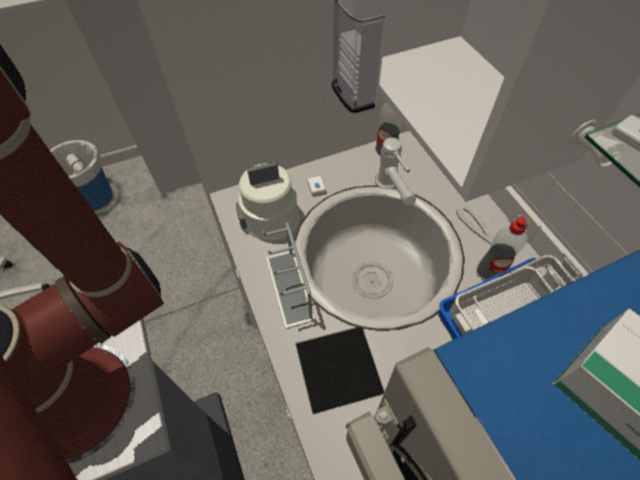

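View pics/top0.png

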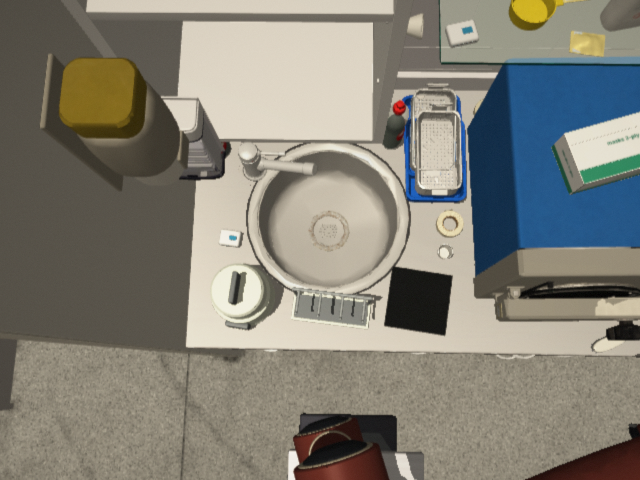

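Run:
```python
from h import *
for c in("top","scene"):
    f=grab_frame(c);P=cloud(f)
    # grip bar top
    near=np.hypot(P[...,0]-.508,P[...,1]-.275)<.1
    for lo,hi in((.13,.145),(.175,.2),(.065,.1)):
        m=near&(P[...,2]>lo)&(P[...,2]<hi);q=P[m]
        if len(q)<5: print(c,lo,len(q));continue
        (cx,cy),(w,h),a=cv2.minAreaRect(q[:,:2].astype(np.float32))
        ev,V=np.linalg.eigh(np.cov(q[:,:2].T));v=V[:,1]
        print(c,lo,len(q),"med z",np.median(q[:,2]).round(4),"rect",round(cx,4),round(cy,4),round(w,4),round(h,4),round(a,1),"axis",np.degrees(np.arctan2(v[1],v[0])).round(1),"mean",q.mean(0).round(4), "bb",q.min(0).round(3),q.max(0).round(3))
    # rack: bar & hooks
    near=(abs(P[...,0]-.49)<.08)&(abs(P[...,1]-.065)<.12)&(P[...,2]>.115)&(P[...,2]<.145);q=P[near]
    print("rack",len(q),q.min(0).round(3),q.max(0).round(3))
    np.save("rack_"+c,q)
```

```text
top 0.13 1970 med z 0.1382 rect 0.5087 0.2768 0.1209 0.1199 45.6 axis 79.9 mean [0.5075 0.2752 0.1382] bb [0.448 0.216 0.13 ] [0.569 0.338 0.145]
top 0.175 201 med z 0.1869 rect 0.5096 0.277 0.0134 0.07 84.0 axis 174.0 mean [0.5085 0.276  0.1863] bb [0.475 0.268 0.175] [0.545 0.286 0.193]
top 0.065 493 med z 0.0829 rect 0.4996 0.2651 0.1102 0.1407 50.2 axis 143.0 mean [0.4874 0.2478 0.0831] bb [0.439 0.206 0.065] [0.579 0.344 0.1  ]
rack 538 [ 0.442 -0.029  0.116] [0.519 0.153 0.141]
scene 0.13 1180 med z 0.1393 rect 0.5097 0.2761 0.1177 0.1194 72.7 axis 168.4 mean [0.5059 0.2581 0.1389] bb [0.449 0.215 0.13 ] [0.57  0.335 0.145]
scene 0.175 243 med z 0.1866 rect 0.51 0.2776 0.0153 0.0693 83.1 axis 174.0 mean [0.5095 0.2752 0.1848] bb [0.475 0.267 0.175] [0.544 0.287 0.192]
scene 0.065 742 med z 0.0837 rect 0.5048 0.2554 0.0955 0.1404 77.1 axis 168.4 mean [0.5005 0.2325 0.0831] bb [0.44  0.207 0.065] [0.58  0.317 0.1  ]
rack 610 [ 0.442 -0.029  0.115] [0.52  0.154 0.141]
```

The scene view shows the cleaner with its cover at about px (267,195), the rack at (290,285) and the mat at (340,368). The top view shows the cover bar at (237,288), the control pod at (237,324), the rack at (332,310), the mat at (418,300), the cup at (445,252) and the tape at (450,222). Both views put the bar's top at z≈0.187 with its centre at (0.5095, 0.277), and its yaw at -6°.

```bash
cat > plan.py <<'E'
import json,sys,numpy as np
from scipy.spatial.transform import Rotation as R
def rot(yaw):
    c,s=np.cos(np.radians(yaw)),np.sin(np.radians(yaw))
    return np.array([[c,s,0],[s,-c,0],[0,0,-1]])
def plan(wps,start=None):
    """wps: (x,y,z,yaw_deg,open). prints one motion text per call; keeps the commanded pose in cmd.json"""
    cur=list(start or json.load(open("cmd.json")))
    for w in wps:
        x,y,z,yaw,op=[cur[i] if w[i] is None else w[i] for i in range(5)]
        d=np.linalg.norm(np.array([x,y,z])-cur[:3]); n=max(1,int(np.ceil(max(d/.27,abs(yaw-cur[3])/46))))
        c0=np.array(cur)
        for k in range(n):
            R0=rot(cur[3]);p0=np.array(cur[:3]);goal=c0[:4]+(np.array([x,y,z,yaw])-c0[:4])*(k+1)/n
            rows=[]
            for f in np.arange(1,6)/5:
                sh=np.round(R0.T@((goal[:3]-p0)*f)/.5,3)+0.; t=round(-np.radians(goal[3]-cur[3])*f/1.5,3)+0.
                rows.append("%g %g %g %g 0 0 %g"%(op,*sh,t))
            print("; ".join(rows))
            cur=[*(p0+R0@sh*.5),cur[3]-np.degrees(t*1.5),op]
    print("end",np.round(cur,4).tolist()); json.dump([float(v) for v in cur],open("cmd.json","w"))
E
python3 - <<'E'
from h import *
from plan import plan
q=np.load("rack_top.npy");q2=np.load("rack_scene.npy")
for n,a in(("top",q),("scene",q2)):
    print(n,cv2.minAreaRect(a[:,:2].astype(np.float32)),"z pct",np.percentile(a[:,2],[5,25,50,75,95]).round(4))
f=grab_frame("top");P=cloud(f)
near=(np.hypot(P[...,0]-.5095,P[...,1]-.277)>.073)&(np.hypot(P[...,0]-.5095,P[...,1]-.277)<.12)&(P[...,2]>.02)&(P[...,1]>.18)
p=P[near];print("pod",len(p),p.min(0),p.max(0),p.mean(0)); 
p=p[p[:,0]<.45];c=p.mean(0);print("pod dir",len(p),np.degrees(np.arctan2(.277-c[1],.5095-c[0])))
m=cut_out("top","mat")[0]["pixels"];print("mat",cv2.minAreaRect(P[m][:,:2].astype(np.float32)),np.nanmedian(P[m],0))
# neighbours of mat
for y in(-.24,-.26,-.28,-.3):
    k=(abs(P[...,1]-y)<.01)&(abs(P[...,0]-.5)<.1);print(y,np.nanmax(P[k][:,2]) if k.any() else None)
plan([(.5095,.277,.29,-6,100)] ,start=[.257,-.57,.231,24.25,100])
E
```

```text
top ((0.4797227680683136, 0.06494087725877762), (0.18237559497356415, 0.06192055344581604), 83.44615936279297) z pct [0.1238 0.1263 0.1285 0.1309 0.1343]
scene ((0.4805683195590973, 0.06552307307720184), (0.18503257632255554, 0.06146424263715744), 83.92212677001953) z pct [0.1258 0.1279 0.1294 0.1307 0.1345]
pod 122 [0.42569566 0.25922792 0.02137159] [0.62125984 0.32212531 0.66205121] [0.43657803 0.28594116 0.05809999]
pod dir 120 -6.271726918510937
mat ((0.5045609474182129, -0.14884816110134125), (0.14819671213626862, 0.1474386751651764), 80.32250213623047) [ 0.50592083 -0.14968133  0.00339936]
-0.24 0.011328125712331438
-0.26 0.012662866193848599
-0.28 0.39711302077263033
-0.3 0.3982322404265579
100 0.058 -0.067 -0.006 0 0 0.018; 100 0.116 -0.134 -0.012 0 0 0.035; 100 0.173 -0.201 -0.018 0 0 0.053; 100 0.231 -0.267 -0.024 0 0 0.07; 100 0.289 -0.334 -0.029 0 0 0.088
100 0.049 -0.074 -0.006 0 0 0.018; 100 0.097 -0.148 -0.012 0 0 0.035; 100 0.146 -0.222 -0.018 0 0 0.053; 100 0.194 -0.296 -0.024 0 0 0.07; 100 0.243 -0.37 -0.03 0 0 0.088
100 0.038 -0.08 -0.006 0 0 0.018; 100 0.077 -0.159 -0.012 0 0 0.035; 100 0.115 -0.239 -0.018 0 0 0.053; 100 0.153 -0.318 -0.024 0 0 0.07; 100 0.191 -0.398 -0.029 0 0 0.088
100 0.028 -0.084 -0.006 0 0 0.018; 100 0.055 -0.168 -0.012 0 0 0.035; 100 0.083 -0.252 -0.018 0 0 0.053; 100 0.111 -0.336 -0.024 0 0 0.07; 100 0.138 -0.42 -0.03 0 0 0.088
end [0.5094, 0.2771, 0.29, -6.0022, 100.0]
```

Run:
```python
from h import *
from plan import plan
f=grab_frame("top");P=cloud(f)
k=(P[...,1]<-.27)&(P[...,1]>-.6)&(P[...,2]>.03)&(P[...,2]<.6)&(P[...,0]>.3)
print("appliance minx",np.percentile(P[k][:,0],[0,1,5]),P[k][:,1].max())
plan([(.24,-.29,.25,0,100),(.375,-.06,.29,-6,100),(.5095,.277,.29,-6,100)],start=[.257,-.57,.231,24.25,100])
```

```text
appliance minx [0.40937348 0.43999371 0.47162684] -0.2700021127255063
100 0.02 -0.052 -0.004 0 0 0.028; 100 0.04 -0.105 -0.008 0 0 0.056; 100 0.06 -0.157 -0.011 0 0 0.085; 100 0.08 -0.21 -0.015 0 0 0.113; 100 0.1 -0.262 -0.019 0 0 0.141
100 0.008 -0.055 -0.004 0 0 0.028; 100 0.017 -0.111 -0.008 0 0 0.056; 100 0.025 -0.166 -0.011 0 0 0.085; 100 0.033 -0.222 -0.015 0 0 0.113; 100 0.042 -0.277 -0.019 0 0 0.141
100 0.054 -0.092 -0.016 0 0 0.014; 100 0.108 -0.184 -0.032 0 0 0.028; 100 0.162 -0.276 -0.048 0 0 0.042; 100 0.216 -0.368 -0.064 0 0 0.056; 100 0.27 -0.46 -0.08 0 0 0.07
100 0.02 -0.07 0 0 0 0; 100 0.039 -0.14 0 0 0 0; 100 0.059 -0.21 0 0 0 0; 100 0.079 -0.279 0 0 0 0; 100 0.098 -0.349 0 0 0 0
100 0.02 -0.07 0 0 0 0; 100 0.039 -0.14 0 0 0 0; 100 0.059 -0.21 0 0 0 0; 100 0.079 -0.28 0 0 0 0; 100 0.099 -0.35 0 0 0 0
end [0.5097, 0.2771, 0.29, -6.0022, 100.0]
```

Emit:
jog_arm:
  motion: "100 0.02 -0.052 -0.004 0 0 0.028; 100 0.04 -0.105 -0.008 0 0 0.056; 100 0.06 -0.157 -0.011 0 0 0.085; 100 0.08 -0.21 -0.015 0 0 0.113; 100 0.1 -0.262 -0.019 0 0 0.141"

```text
time: 1.98
tool_pos: [0.2486, -0.4288, 0.2409]
tool_rot: [0.0, 0.994, 0.105, 0.0]
contact_force: [-0.1, -0.1, 0.6]
gripper_width: 0.997
grasp_force: 0.0
```

Emit:
jog_arm:
  motion: "100 0.008 -0.055 -0.004 0 0 0.028; 100 0.017 -0.111 -0.008 0 0 0.056; 100 0.025 -0.166 -0.011 0 0 0.085; 100 0.033 -0.222 -0.015 0 0 0.113; 100 0.042 -0.277 -0.019 0 0 0.141"

```text
time: 2.6
tool_pos: [0.2399, -0.289, 0.2505]
tool_rot: [0.0, 1.0, -0.0, 0.0]
contact_force: [0.8, 0.2, -0.3]
gripper_width: 0.996
grasp_force: 0.0
```

Emit:
jog_arm:
  motion: "100 0.054 -0.092 -0.016 0 0 0.014; 100 0.108 -0.184 -0.032 0 0 0.028; 100 0.162 -0.276 -0.048 0 0 0.042; 100 0.216 -0.368 -0.064 0 0 0.056; 100 0.27 -0.46 -0.08 0 0 0.07"

```text
time: 3.22
tool_pos: [0.3755, -0.0581, 0.291]
tool_rot: [0.0, 0.999, -0.052, 0.001]
contact_force: [0.8, -0.6, 0.3]
gripper_width: 1.006
grasp_force: 0.0
```

Emit:
jog_arm:
  motion: "100 0.02 -0.07 0 0 0 0; 100 0.039 -0.14 0 0 0 0; 100 0.059 -0.21 0 0 0 0; 100 0.079 -0.279 0 0 0 0; 100 0.098 -0.349 0 0 0 0"

```text
time: 3.85
tool_pos: [0.4421, 0.1099, 0.2905]
tool_rot: [0.0, 0.999, -0.052, 0.0]
contact_force: [0.5, -0.3, 0.2]
gripper_width: 0.995
grasp_force: 0.0
```

Emit:
jog_arm:
  motion: "100 0.02 -0.07 0 0 0 0; 100 0.039 -0.14 0 0 0 0; 100 0.059 -0.21 0 0 0 0; 100 0.079 -0.28 0 0 0 0; 100 0.099 -0.35 0 0 0 0"

```text
time: 4.47
tool_pos: [0.5095, 0.2788, 0.2904]
tool_rot: [-0.0, 0.999, -0.052, 0.0]
contact_force: [-0.2, -0.6, 0.3]
gripper_width: 1.003
grasp_force: 0.0
```

Run:
```python
from h import *
from plan import plan
p,r=tool();print(p,np.degrees(np.arctan2(*r.as_matrix()[1::-1,0])))
f=grab_frame("wrist");print(f["intrinsics"].tolist(),f["world_from_camera"].round(3).tolist());save(f,"w1.png")
for c in("wrist","top","scene"):
  if c!="wrist": grab_frame(c)
  for n in("cover_grip","hook_mid","rack"):
    print(c,n,[(round(d["p"],2),np.round(d["at"],4).tolist()) for d in place_of(c,n)[:3]])
plan([(.5095,.277,.225,-6,100),(.5095,.277,.151,-6,100),(.5095,.277,.151,-6,0),(.5095,.277,.151,39,0),(.5095,.277,.151,84,0)])
```

```text
[0.50954857 0.27878589 0.29037187] -5.961467498357604
[[371.64829954431775, 0.0, 319.8551101183083], [0.0, 371.64829954431775, 237.63209608993824], [0.0, 0.0, 1.0]] [[-0.105, 0.955, 0.278, 0.579], [-0.995, -0.1, -0.03, 0.271], [-0.0, -0.279, 0.96, 0.432], [0.0, 0.0, 0.0, 1.0]]
wrist cover_grip [(0.62, [0.5095, 0.2789, 0.1723])]
wrist hook_mid [(0.75, [0.4724, 0.0642, 0.1246])]
wrist rack [(0.92, [0.5053, 0.0608, -0.0002]), (0.42, [0.5089, 0.2805, 0.1712])]
top cover_grip [(0.65, [0.5096, 0.276, 0.1665])]
top hook_mid [(0.58, [0.4737, 0.0672, 0.121])]
top rack [(0.62, [0.5017, 0.0599, 0.0014])]
scene cover_grip [(0.66, [0.5116, 0.2774, 0.1719])]
scene hook_mid [(0.62, [0.477, 0.0664, 0.1226])]
scene rack [(0.59, [0.5009, 0.0666, -0.0038])]
100 0 0 0.026 0 0 0; 100 0 0 0.052 0 0 0; 100 0 0 0.078 0 0 0; 100 0 0 0.104 0 0 0; 100 0 0 0.13 0 0 0
100 0 0 0.03 0 0 0; 100 0 0 0.059 0 0 0; 100 0 0 0.089 0 0 0; 100 0 0 0.118 0 0 0; 100 0 0 0.148 0 0 0
0 0 0 0 0 0 0; 0 0 0 0 0 0 0; 0 0 0 0 0 0 0; 0 0 0 0 0 0 0; 0 0 0 0 0 0 0
0 0 0 0 0 0 -0.105; 0 0 0 0 0 0 -0.209; 0 0 0 0 0 0 -0.314; 0 0 0 0 0 0 -0.419; 0 0 0 0 0 0 -0.524
0 0 0 0 0 0 -0.105; 0 0 0 0 0 0 -0.209; 0 0 0 0 0 0 -0.314; 0 0 0 0 0 0 -0.419; 0 0 0 0 0 0 -0.523
end [0.5097, 0.2771, 0.151, 83.9809, 0.0]
```

View pics/w1.png

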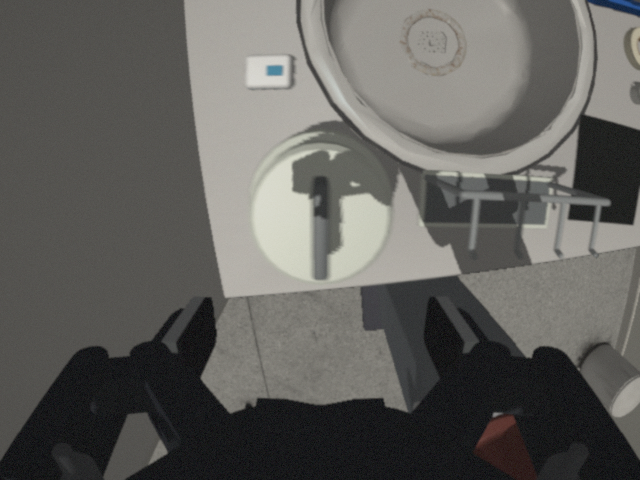

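The wrist view shows the cover bar at px (320,230), in line with the gripper axis, and the rack to its right at (510,200). I'll go ahead with the grasp.

Emit:
jog_arm:
  motion: "100 0 0 0.026 0 0 0; 100 0 0 0.052 0 0 0; 100 0 0 0.078 0 0 0; 100 0 0 0.104 0 0 0; 100 0 0 0.13 0 0 0"

```text
time: 5.7
tool_pos: [0.5091, 0.2775, 0.2241]
tool_rot: [0.0, 0.999, -0.052, -0.0]
contact_force: [-0.9, -0.0, -0.7]
gripper_width: 1.0
grasp_force: 0.0
```

Emit:
jog_arm:
  motion: "100 0 0 0.03 0 0 0; 100 0 0 0.059 0 0 0; 100 0 0 0.089 0 0 0; 100 0 0 0.118 0 0 0; 100 0 0 0.148 0 0 0"

```text
time: 6.32
tool_pos: [0.5092, 0.2776, 0.1504]
tool_rot: [-0.0, 0.999, -0.052, 0.0]
contact_force: [0.6, 0.9, -0.3]
gripper_width: 1.003
grasp_force: 0.0
```

Emit:
jog_arm:
  motion: "0 0 0 0 0 0 0; 0 0 0 0 0 0 0; 0 0 0 0 0 0 0; 0 0 0 0 0 0 0; 0 0 0 0 0 0 0"

```text
time: 6.95
tool_pos: [0.5095, 0.2775, 0.152]
tool_rot: [-0.0, 0.999, -0.052, 0.0]
contact_force: [-0.3, -0.3, 1.9]
gripper_width: 0.136
grasp_force: 59.3
```

Emit:
jog_arm:
  motion: "0 0 0 0 0 0 0; 0 0 0 0 0 0 0; 0 0 0 0 0 0 0; 0 0 0 0 0 0 0; 0 0 0 0 0 0 0"

```text
time: 7.58
tool_pos: [0.5095, 0.2775, 0.1519]
tool_rot: [0.0, 0.999, -0.052, 0.0]
contact_force: [-1.4, -2.2, 4.9]
gripper_width: 0.133
grasp_force: 59.9
```

Emit:
jog_arm:
  motion: "0 0 0 0 0 0 -0.105; 0 0 0 0 0 0 -0.209; 0 0 0 0 0 0 -0.314; 0 0 0 0 0 0 -0.419; 0 0 0 0 0 0 -0.524"

```text
time: 8.2
tool_pos: [0.5095, 0.278, 0.1519]
tool_rot: [-0.0, 0.942, 0.336, 0.001]
contact_force: [-0.9, -0.5, 4.7]
gripper_width: 0.133
grasp_force: 59.8
```

Emit:
jog_arm:
  motion: "0 0 0 0 0 0 -0.105; 0 0 0 0 0 0 -0.209; 0 0 0 0 0 0 -0.314; 0 0 0 0 0 0 -0.419; 0 0 0 0 0 0 -0.523"

```text
time: 8.82
tool_pos: [0.5096, 0.2782, 0.1519]
tool_rot: [-0.0, 0.742, 0.671, 0.001]
contact_force: [-0.3, -0.5, 4.5]
gripper_width: 0.131
grasp_force: 59.7
```

Emit:
jog_arm:
  motion: "0 0 0 -0.01 0 0 0; 0 0 0 -0.02 0 0 0; 0 0 0 -0.03 0 0 0; 0 0 0 -0.04 0 0 0; 0 0 0 -0.04 0 0 0"

```text
time: 9.45
tool_pos: [0.5092, 0.2777, 0.1719]
tool_rot: [-0.0, 0.743, 0.669, 0.0]
contact_force: [0.3, -0.7, -0.9]
gripper_width: 0.131
grasp_force: 58.8
```

Run:
```python
from h import *
from plan import plan
import json
c=json.load(open("cmd.json"));c[2]+=.02
s=state();print(s["tool_pos"],s["contact_force"],s["gripper_width"])
json.dump(c,open("cmd.json","w"))
plan([(None,None,.225,84,0),(None,None,.30,84,0)])
f=grab_frame("scene");save(f,"s2.png",(180,120,420,320),3)
```

```text
[0.50923149 0.27772756 0.17192078] [ 0.26413192 -0.69079763 -0.89471026] 0.13077510592997257
0 0 0 -0.022 0 0 0; 0 0 0 -0.043 0 0 0; 0 0 0 -0.065 0 0 0; 0 0 0 -0.086 0 0 0; 0 0 0 -0.108 0 0 0
0 0 0 -0.03 0 0 0; 0 0 0 -0.06 0 0 0; 0 0 0 -0.09 0 0 0; 0 0 0 -0.12 0 0 0; 0 0 0 -0.15 0 0 0
end [0.5097, 0.2771, 0.3, 83.9809, 0.0]
```

View pics/s2.png

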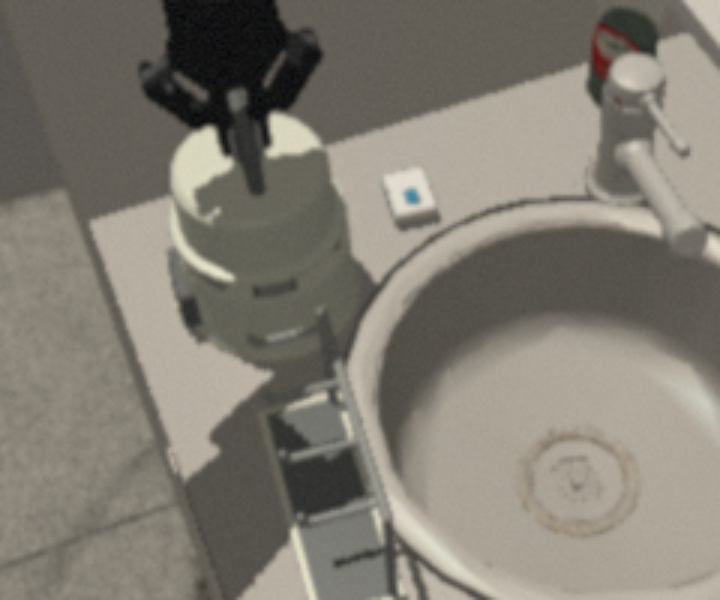

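The cover has turned, with its lug showing at (275,290), and it lifts freely. I'll carry it over to the mat.

Run:
```python
from plan import plan
plan([(.507,-.15,.30,84,0),(.507,-.15,.2,84,0),(.507,-.15,.105,84,0),(.507,-.15,.0935,84,0)])
```

```text
0 -0.085 0.008 0 0 0 0; 0 -0.17 0.017 0 0 0 0; 0 -0.255 0.025 0 0 0 0; 0 -0.34 0.034 0 0 0 0; 0 -0.425 0.042 0 0 0 0
0 -0.085 0.008 0 0 0 0; 0 -0.17 0.017 0 0 0 0; 0 -0.255 0.025 0 0 0 0; 0 -0.34 0.034 0 0 0 0; 0 -0.425 0.042 0 0 0 0
0 0 0 0.04 0 0 0; 0 0 0 0.08 0 0 0; 0 0 0 0.12 0 0 0; 0 0 0 0.16 0 0 0; 0 0 0 0.2 0 0 0
0 0 0 0.038 0 0 0; 0 0 0 0.076 0 0 0; 0 0 0 0.114 0 0 0; 0 0 0 0.152 0 0 0; 0 0 0 0.19 0 0 0
0 0 0 0.005 0 0 0; 0 0 0 0.009 0 0 0; 0 0 0 0.014 0 0 0; 0 0 0 0.018 0 0 0; 0 0 0 0.023 0 0 0
end [0.5069, -0.1499, 0.0935, 83.9809, 0.0]
```

Emit:
jog_arm:
  motion: "0 0 0 -0.022 0 0 0; 0 0 0 -0.043 0 0 0; 0 0 0 -0.065 0 0 0; 0 0 0 -0.086 0 0 0; 0 0 0 -0.108 0 0 0"

```text
time: 10.12
tool_pos: [0.5093, 0.2776, 0.2262]
tool_rot: [0.0, 0.743, 0.669, 0.0]
contact_force: [0.4, -0.2, -1.8]
gripper_width: 0.131
grasp_force: 58.8
```

Emit:
jog_arm:
  motion: "0 0 0 -0.03 0 0 0; 0 0 0 -0.06 0 0 0; 0 0 0 -0.09 0 0 0; 0 0 0 -0.12 0 0 0; 0 0 0 -0.15 0 0 0"

```text
time: 10.75
tool_pos: [0.5092, 0.2776, 0.3014]
tool_rot: [0.0, 0.743, 0.669, 0.0]
contact_force: [-0.4, -0.4, -1.7]
gripper_width: 0.132
grasp_force: 58.8
```

Emit:
jog_arm:
  motion: "0 -0.085 0.008 0 0 0 0; 0 -0.17 0.017 0 0 0 0; 0 -0.255 0.025 0 0 0 0; 0 -0.34 0.034 0 0 0 0; 0 -0.425 0.042 0 0 0 0"

```text
time: 11.38
tool_pos: [0.5078, 0.0627, 0.301]
tool_rot: [0.0, 0.743, 0.669, 0.0]
contact_force: [0.1, -0.3, -1.4]
gripper_width: 0.134
grasp_force: 58.8
```

Emit:
jog_arm:
  motion: "0 -0.085 0.008 0 0 0 0; 0 -0.17 0.017 0 0 0 0; 0 -0.255 0.025 0 0 0 0; 0 -0.34 0.034 0 0 0 0; 0 -0.425 0.042 0 0 0 0"

```text
time: 12.0
tool_pos: [0.5065, -0.1509, 0.301]
tool_rot: [0.0, 0.743, 0.669, 0.0]
contact_force: [0.6, 0.4, -2.1]
gripper_width: 0.133
grasp_force: 58.8
```

Emit:
jog_arm:
  motion: "0 0 0 0.04 0 0 0; 0 0 0 0.08 0 0 0; 0 0 0 0.12 0 0 0; 0 0 0 0.16 0 0 0; 0 0 0 0.2 0 0 0"

```text
time: 12.62
tool_pos: [0.5065, -0.1488, 0.1987]
tool_rot: [-0.0, 0.743, 0.67, -0.0]
contact_force: [-0.2, -0.5, -1.7]
gripper_width: 0.134
grasp_force: 58.8
```

Emit:
jog_arm:
  motion: "0 0 0 0.038 0 0 0; 0 0 0 0.076 0 0 0; 0 0 0 0.114 0 0 0; 0 0 0 0.152 0 0 0; 0 0 0 0.19 0 0 0"

```text
time: 13.25
tool_pos: [0.5067, -0.1495, 0.1041]
tool_rot: [0.0, 0.743, 0.669, 0.0]
contact_force: [0.1, 0.3, -1.4]
gripper_width: 0.132
grasp_force: 58.8
```

Emit:
jog_arm:
  motion: "0 0 0 0.005 0 0 0; 0 0 0 0.009 0 0 0; 0 0 0 0.014 0 0 0; 0 0 0 0.018 0 0 0; 0 0 0 0.023 0 0 0"

```text
time: 13.88
tool_pos: [0.5069, -0.1496, 0.0941]
tool_rot: [0.0, 0.743, 0.669, 0.0]
contact_force: [0.2, -0.2, -1.6]
gripper_width: 0.131
grasp_force: 58.8
```

Emit:
jog_arm:
  motion: "0 0 0 0.001 0 0 0; 0 0 0 0.002 0 0 0; 0 0 0 0.003 0 0 0; 0 0 0 0.003 0 0 0; 0 0 0 0.003 0 0 0"

```text
time: 14.5
tool_pos: [0.5072, -0.1499, 0.0939]
tool_rot: [0.001, 0.743, 0.669, 0.0]
contact_force: [-3.4, 0.1, 7.7]
gripper_width: 0.131
grasp_force: 60.2
```

Run:
```python
from plan import plan
import json
c=json.load(open("cmd.json"));c[2]-=.0015
json.dump(c,open("cmd.json","w"))
plan([(None,None,None,None,100),(None,None,.18,84,100),(None,None,.31,84,100),(.50,.2,.31,84,100)])
```

```text
100 0 0 0 0 0 0; 100 0 0 0 0 0 0; 100 0 0 0 0 0 0; 100 0 0 0 0 0 0; 100 0 0 0 0 0 0
100 0 0 -0.035 0 0 0; 100 0 0 -0.07 0 0 0; 100 0 0 -0.106 0 0 0; 100 0 0 -0.141 0 0 0; 100 0 0 -0.176 0 0 0
100 0 0 -0.052 0 0 0; 100 0 0 -0.104 0 0 0; 100 0 0 -0.156 0 0 0; 100 0 0 -0.208 0 0 0; 100 0 0 -0.26 0 0 0
100 0.069 -0.009 0 0 0 0; 100 0.139 -0.017 0 0 0 0; 100 0.208 -0.026 0 0 0 0; 100 0.278 -0.035 0 0 0 0; 100 0.347 -0.044 0 0 0 0
100 0.07 -0.009 0 0 0 0; 100 0.139 -0.017 0 0 0 0; 100 0.209 -0.026 0 0 0 0; 100 0.278 -0.034 0 0 0 0; 100 0.348 -0.043 0 0 0 0
end [0.5, 0.2002, 0.31, 83.9809, 100.0]
```

Emit:
jog_arm:
  motion: "100 0 0 0 0 0 0; 100 0 0 0 0 0 0; 100 0 0 0 0 0 0; 100 0 0 0 0 0 0; 100 0 0 0 0 0 0"

```text
time: 15.12
tool_pos: [0.5066, -0.1495, 0.0922]
tool_rot: [-0.0, 0.743, 0.669, -0.0]
contact_force: [-0.4, 0.1, 0.5]
gripper_width: 1.001
grasp_force: 0.0
```

Emit:
jog_arm:
  motion: "100 0 0 -0.035 0 0 0; 100 0 0 -0.07 0 0 0; 100 0 0 -0.106 0 0 0; 100 0 0 -0.141 0 0 0; 100 0 0 -0.176 0 0 0"

```text
time: 15.75
tool_pos: [0.5068, -0.1496, 0.1819]
tool_rot: [0.0, 0.743, 0.669, 0.0]
contact_force: [1.2, 0.9, 0.4]
gripper_width: 0.999
grasp_force: 0.0
```

Emit:
jog_arm:
  motion: "100 0 0 -0.052 0 0 0; 100 0 0 -0.104 0 0 0; 100 0 0 -0.156 0 0 0; 100 0 0 -0.208 0 0 0; 100 0 0 -0.26 0 0 0"

```text
time: 16.38
tool_pos: [0.5065, -0.1494, 0.3119]
tool_rot: [0.0, 0.743, 0.669, 0.0]
contact_force: [0.6, -0.3, -0.1]
gripper_width: 1.003
grasp_force: 0.0
```

Emit:
jog_arm:
  motion: "100 0.069 -0.009 0 0 0 0; 100 0.139 -0.017 0 0 0 0; 100 0.208 -0.026 0 0 0 0; 100 0.278 -0.035 0 0 0 0; 100 0.347 -0.044 0 0 0 0"

```text
time: 17.0
tool_pos: [0.5026, 0.0265, 0.3111]
tool_rot: [0.0, 0.743, 0.669, 0.0]
contact_force: [-0.1, -0.1, -0.3]
gripper_width: 1.002
grasp_force: 0.0
```

Emit:
jog_arm:
  motion: "100 0.07 -0.009 0 0 0 0; 100 0.139 -0.017 0 0 0 0; 100 0.209 -0.026 0 0 0 0; 100 0.278 -0.034 0 0 0 0; 100 0.348 -0.043 0 0 0 0"

```text
time: 17.62
tool_pos: [0.4994, 0.2018, 0.3111]
tool_rot: [0.0, 0.743, 0.669, 0.0]
contact_force: [-0.6, -1.1, 0.7]
gripper_width: 1.004
grasp_force: 0.0
```

```bash
cat >> h.py <<'E'
def wcloud(f):
    K=f["intrinsics"];z=f["range_z"];v,u=np.mgrid[0:480,0:640]
    a=(u-K[0,2])/K[0,0];b=(v-K[1,2])/K[1,1];r=np.hypot(a,b)+1e-9;t=np.tan(r)/r
    p=np.stack([a*t*z,-b*t*z,-z],-1);T=f["world_from_camera"];P=p@T[:3,:3].T+T[:3,3];P[z==0]=np.nan
    return P
E
python3 - <<'E'
from h import *
from scipy import ndimage
for c in("wrist","top","scene"):
    f=grab_frame(c);P=(wcloud if c=="wrist" else cloud)(f)
    if c=="wrist": save(f,"w3.png")
    if c=="top": save(f,"t3.png",(180,220,480,360),2.6)
    for n in("basket_a_grip","tank_mouth","hook_mid","cover_grip","cover_foot"):
        print(c,n,[(round(d["p"],2),np.round(d["at"],4).tolist()) for d in place_of(c,n)[:4]])
    near=(np.hypot(P[...,0]-.5095,P[...,1]-.277)<.08)&(P[...,2]>.09)&(P[...,2]<.14)
    L,k=ndimage.label(near)
    for i in range(1,k+1):
        q=P[L==i]
        if len(q)>8:print(c,len(q),"mean",q.mean(0).round(4),"zmax",q[:,2].max().round(4),"top mean",q[q[:,2]>q[:,2].max()-.006].mean(0).round(4),cv2.minAreaRect(q[:,:2].astype(np.float32)))
    rim=(np.hypot(P[...,0]-.5095,P[...,1]-.277)<.08)&(P[...,2]>.070)&(P[...,2]<.082)
    q=P[rim]
    if len(q)>20:
        (x,y),r=cv2.minEnclosingCircle(q[:,:2].astype(np.float32));print("rim",x,y,r,np.median(q[:,2]))
    rk=(abs(P[...,0]-.48)<.07)&(abs(P[...,1]-.065)<.12)&(P[...,2]>.118)&(P[...,2]<.145);np.save("rk_"+c,P[rk]);print("rack",rk.sum())
E
```

```text
wrist basket_a_grip []
wrist tank_mouth [(0.74, [0.5096, 0.2738, 0.0756])]
wrist hook_mid [(0.63, [0.4737, 0.0635, 0.1246])]
wrist cover_grip []
wrist cover_foot []
wrist 134 mean [0.5095 0.2758 0.1266] zmax 0.1287 top mean [0.5095 0.2758 0.1266] ((0.5093819499015808, 0.27569031715393066), (0.00971725769340992, 0.009572314098477364), 84.031982421875)
wrist 151 mean [0.5048 0.244  0.1236] zmax 0.1284 top mean [0.5047 0.2433 0.1267] ((0.5048126578330994, 0.24333904683589935), (0.009797490201890469, 0.009289288893342018), 84.20361328125)
rim 0.5097043514251709 0.2759310007095337 0.0705232247710228 0.07401325192072764
rack 2388
top basket_a_grip []
top tank_mouth [(0.79, [0.5126, 0.2791, 0.0715])]
top hook_mid [(0.91, [0.4721, 0.0687, 0.1204])]
top cover_grip [(0.96, [0.5035, -0.151, 0.1045])]
top cover_foot []
top 15 mean [0.5056 0.2775 0.1158] zmax 0.1296 top mean [0.5066 0.2785 0.1285] ((0.5057528614997864, 0.2780416011810303), (0.01067940704524517, 0.004320848733186722), 59.983802795410156)
rim 0.4853765666484833 0.25910720229148865 0.06147753819823265 0.07517987332947462
rack 537
scene basket_a_grip [(0.33, [0.5015, 0.0676, 0.0003])]
scene tank_mouth [(0.76, [0.5091, 0.2753, 0.0769])]
scene hook_mid [(0.96, [0.4773, 0.0671, 0.124])]
scene cover_grip [(0.86, [0.5075, -0.1463, 0.1102])]
scene cover_foot []
scene 114 mean [0.5069 0.2568 0.1154] zmax 0.1315 top mean [0.5078 0.2617 0.1284] ((0.5077947378158569, 0.26167333126068115), (0.04906381294131279, 0.009951729327440262), 81.94212341308594)
rim 0.510391116142273 0.27784109115600586 0.07222957909107208 0.0758738237297178
rack 605
```

View pics/w3.png

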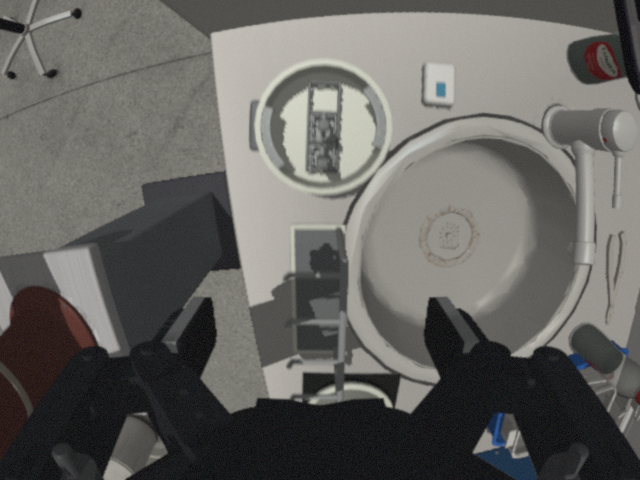

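The wrist view shows the open tank with two baskets, stems at about px (322,125) and (322,158). The third cell, at (325,97), is empty. Both stem tops measure 0.127, as expected, at (0.5095,0.2758) and (0.5047,0.2433). Next I'll measure the hooks.

Run:
```python
from h import *
a=np.radians(-6.3);ex=np.array([np.cos(a),np.sin(a)]);ey=np.array([-np.sin(a),np.cos(a)])
o=np.array([.473,.066])
for c in("wrist","top","scene"):
    q=np.load(f"rk_{c}.npy");X=(q[:,:2]-o)@ex;Y=(q[:,:2]-o)@ey
    print(c,"X",np.percentile(X,[0,1,99,100]).round(4),"Y",np.percentile(Y,[0,1,99,100]).round(4))
    bar=(X>.02);print(" bar",np.percentile(X[bar],[2,50,98]).round(4),"slope deg",np.degrees(np.polyfit(Y[bar],X[bar],1)[0]).round(2),"z",np.percentile(q[bar,2],[50,95]).round(4),"Yext",Y[bar].min().round(4),Y[bar].max().round(4))
    for y in(-.075,-.025,.025,.075):
        h=(abs(Y-y)<.015)&(X<.018)
        if h.sum()>3: 
            lv=h&(X>-.014);print("  hook",y,h.sum(),"ymed",np.median(Y[h]).round(4),"xmin",X[h].min().round(4),"slope",np.degrees(np.polyfit(X[lv],Y[lv],1)[0]).round(1) if lv.sum()>5 else None,"z level",np.percentile(q[lv,2],[50,90]).round(4) if lv.any() else None,"tip z",q[h&(X<-.015),2].max().round(4) if (h&(X<-.015)).any() else None)
```

```text
wrist X [-0.0237 -0.0223  0.0376  0.0382] Y [-0.0878 -0.0781  0.0893  0.0907]
 bar [0.0212 0.0325 0.0375] slope deg 0.27 z [0.1273 0.1289] Yext -0.0878 0.0907
  hook -0.075 194 ymed -0.0744 xmin -0.0222 slope -0.4 z level [0.1263 0.1275] tip z 0.1322
  hook -0.025 221 ymed -0.0242 xmin -0.0234 slope -1.1 z level [0.1264 0.1276] tip z 0.1374
  hook 0.025 262 ymed 0.0251 xmin -0.0234 slope 0.6 z level [0.1266 0.1277] tip z 0.1364
  hook 0.075 317 ymed 0.0746 xmin -0.0237 slope 0.1 z level [0.1267 0.1279] tip z 0.1375
top X [-0.0245 -0.0228  0.0373  0.0376] Y [-0.0916 -0.0882  0.0871  0.0905]
 bar [0.0213 0.0322 0.0372] slope deg 0.03 z [0.1285 0.134 ] Yext -0.0916 0.0905
  hook -0.075 50 ymed -0.0751 xmin -0.0228 slope -0.1 z level [0.1279 0.1317] tip z 0.1379
  hook -0.025 48 ymed -0.0256 xmin -0.0245 slope -1.0 z level [0.1277 0.131 ] tip z 0.1393
  hook 0.025 51 ymed 0.0245 xmin -0.0243 slope -1.0 z level [0.1278 0.1316] tip z 0.1405
  hook 0.075 50 ymed 0.0743 xmin -0.0241 slope -0.2 z level [0.1288 0.1308] tip z 0.1391
scene X [-0.0233 -0.0222  0.038   0.0385] Y [-0.0924 -0.0897  0.0872  0.0909]
 bar [0.0211 0.033  0.0378] slope deg -0.16 z [0.1295 0.1318] Yext -0.0924 0.0909
  hook -0.075 67 ymed -0.0753 xmin -0.0224 slope -0.2 z level [0.1289 0.1305] tip z 0.1396
  hook -0.025 62 ymed -0.0252 xmin -0.0227 slope -1.0 z level [0.1288 0.1308] tip z 0.1384
  hook 0.025 59 ymed 0.025 xmin -0.0233 slope 0.4 z level [0.1287 0.1307] tip z 0.1384
  hook 0.075 55 ymed 0.0747 xmin -0.0228 slope 0.0 z level [0.1287 0.1309] tip z 0.1397
```

Run:
```python
from plan import plan
y=83.7
plan([(.5047,.2433,.24,y,100),(.5047,.2433,.16,y,100),(.5047,.2433,.092,y,100),(None,None,None,y,0),(None,None,None,y,0),(None,None,.18,y,0),(None,None,.265,y,0),
(.4052,-.0019,.265,y,0),(.4052,-.0019,.1615,y,0),(.4648,-.0085,.1615,y,0),(.4648,-.0085,.145,y,0)])
```

```text
100 0.017 0 0.028 0 0 0.001; 100 0.035 0 0.056 0 0 0.001; 100 0.052 0 0.084 0 0 0.002; 100 0.069 0 0.112 0 0 0.003; 100 0.087 0 0.14 0 0 0.003
100 0 0 0.032 0 0 0; 100 0 0 0.064 0 0 0; 100 0 0 0.096 0 0 0; 100 0 0 0.128 0 0 0; 100 0 0 0.16 0 0 0
100 0 0 0.027 0 0 0; 100 0 0 0.054 0 0 0; 100 0 0 0.082 0 0 0; 100 0 0 0.109 0 0 0; 100 0 0 0.136 0 0 0
0 0 0 0 0 0 0; 0 0 0 0 0 0 0; 0 0 0 0 0 0 0; 0 0 0 0 0 0 0; 0 0 0 0 0 0 0
0 0 0 0 0 0 0; 0 0 0 0 0 0 0; 0 0 0 0 0 0 0; 0 0 0 0 0 0 0; 0 0 0 0 0 0 0
0 0 0 -0.035 0 0 0; 0 0 0 -0.07 0 0 0; 0 0 0 -0.106 0 0 0; 0 0 0 -0.141 0 0 0; 0 0 0 -0.176 0 0 0
0 0 0 -0.034 0 0 0; 0 0 0 -0.068 0 0 0; 0 0 0 -0.102 0 0 0; 0 0 0 -0.136 0 0 0; 0 0 0 -0.17 0 0 0
0 -0.102 -0.029 0 0 0 0; 0 -0.204 -0.058 0 0 0 0; 0 -0.306 -0.086 0 0 0 0; 0 -0.408 -0.115 0 0 0 0; 0 -0.51 -0.144 0 0 0 0
0 0 0 0.041 0 0 0; 0 0 0 0.083 0 0 0; 0 0 0 0.124 0 0 0; 0 0 0 0.166 0 0 0; 0 0 0 0.207 0 0 0
0 0 0.024 0 0 0 0; 0 0 0.048 0 0 0 0; 0 0 0.072 0 0 0 0; 0 0 0.096 0 0 0 0; 0 0 0.12 0 0 0 0
0 0 0 0.007 0 0 0; 0 0 0 0.013 0 0 0; 0 0 0 0.02 0 0 0; 0 0 0 0.026 0 0 0; 0 0 0 0.033 0 0 0
end [0.4648, -0.0087, 0.145, 83.723, 0.0]
```

Emit:
jog_arm:
  motion: "100 0.017 0 0.028 0 0 0.001; 100 0.035 0 0.056 0 0 0.001; 100 0.052 0 0.084 0 0 0.002; 100 0.069 0 0.112 0 0 0.003; 100 0.087 0 0.14 0 0 0.003"

```text
time: 19.15
tool_pos: [0.504, 0.2446, 0.239]
tool_rot: [-0.0, 0.745, 0.668, -0.0]
contact_force: [0.4, -0.9, -0.5]
gripper_width: 1.0
grasp_force: 0.0
```

Emit:
jog_arm:
  motion: "100 0 0 0.032 0 0 0; 100 0 0 0.064 0 0 0; 100 0 0 0.096 0 0 0; 100 0 0 0.128 0 0 0; 100 0 0 0.16 0 0 0"

```text
time: 19.77
tool_pos: [0.5042, 0.2437, 0.1593]
tool_rot: [0.0, 0.745, 0.667, 0.0]
contact_force: [-0.6, -0.3, -0.1]
gripper_width: 1.0
grasp_force: 0.0
```

Emit:
jog_arm:
  motion: "100 0 0 0.027 0 0 0; 100 0 0 0.054 0 0 0; 100 0 0 0.082 0 0 0; 100 0 0 0.109 0 0 0; 100 0 0 0.136 0 0 0"

```text
time: 20.4
tool_pos: [0.5042, 0.2439, 0.0914]
tool_rot: [-0.0, 0.745, 0.668, 0.0]
contact_force: [0.8, -0.1, 0.3]
gripper_width: 1.002
grasp_force: 0.0
```

Emit:
jog_arm:
  motion: "0 0 0 0 0 0 0; 0 0 0 0 0 0 0; 0 0 0 0 0 0 0; 0 0 0 0 0 0 0; 0 0 0 0 0 0 0"

```text
time: 21.02
tool_pos: [0.5046, 0.244, 0.0929]
tool_rot: [0.0, 0.745, 0.668, 0.001]
contact_force: [0.1, -0.1, 1.0]
gripper_width: 0.111
grasp_force: 59.4
```

Emit:
jog_arm:
  motion: "0 0 0 0 0 0 0; 0 0 0 0 0 0 0; 0 0 0 0 0 0 0; 0 0 0 0 0 0 0; 0 0 0 0 0 0 0"

```text
time: 21.65
tool_pos: [0.5047, 0.244, 0.0929]
tool_rot: [0.0, 0.745, 0.668, 0.001]
contact_force: [0.5, -0.4, 5.3]
gripper_width: 0.108
grasp_force: 59.9
```

Emit:
jog_arm:
  motion: "0 0 0 -0.035 0 0 0; 0 0 0 -0.07 0 0 0; 0 0 0 -0.106 0 0 0; 0 0 0 -0.141 0 0 0; 0 0 0 -0.176 0 0 0"

```text
time: 22.28
tool_pos: [0.504, 0.2439, 0.1816]
tool_rot: [-0.0, 0.745, 0.668, -0.0]
contact_force: [0.8, 0.3, -0.7]
gripper_width: 0.105
grasp_force: 59.2
```

Emit:
jog_arm:
  motion: "0 0 0 -0.034 0 0 0; 0 0 0 -0.068 0 0 0; 0 0 0 -0.102 0 0 0; 0 0 0 -0.136 0 0 0; 0 0 0 -0.17 0 0 0"

```text
time: 22.9
tool_pos: [0.5041, 0.2439, 0.2664]
tool_rot: [-0.0, 0.745, 0.668, -0.0]
contact_force: [-0.4, -0.7, -0.3]
gripper_width: 0.106
grasp_force: 59.2
```

Emit:
jog_arm:
  motion: "0 -0.102 -0.029 0 0 0 0; 0 -0.204 -0.058 0 0 0 0; 0 -0.306 -0.086 0 0 0 0; 0 -0.408 -0.115 0 0 0 0; 0 -0.51 -0.144 0 0 0 0"

```text
time: 23.52
tool_pos: [0.404, -0.003, 0.266]
tool_rot: [0.0, 0.744, 0.668, 0.0]
contact_force: [1.2, -0.8, 0.2]
gripper_width: 0.105
grasp_force: 59.3
```

Run:
```python
from h import *
print(state()["tool_pos"])
f=grab_frame("scene");save(f,"s4.png",(180,120,420,320),3)
f=grab_frame("scene");P=cloud(f)
k=(np.hypot(P[...,0]-.4052,P[...,1]+.002)<.03)&(P[...,2]<.262);q=P[k];print(len(q),q[:,2].min(), np.percentile(q[:,2],[2,50]))
```

```text
[ 0.40402141 -0.00301561  0.26601872]
881 -0.9139821321326267 [-0.89849443  0.00276682]
```

View pics/s4.png

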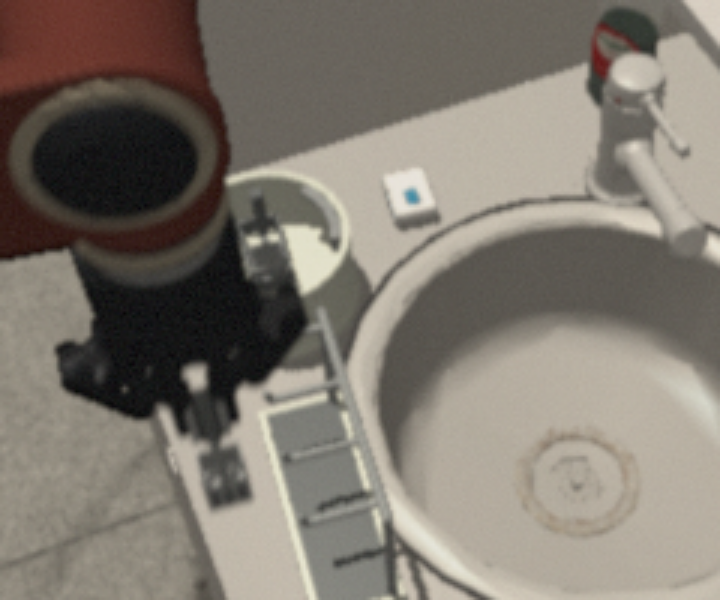

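The basket hangs upright in the gripper, with its cup at (225,475) in the crop. I'll hang it on the first hook.

Emit:
jog_arm:
  motion: "0 0 0 0.041 0 0 0; 0 0 0 0.083 0 0 0; 0 0 0 0.124 0 0 0; 0 0 0 0.166 0 0 0; 0 0 0 0.207 0 0 0"

```text
time: 24.25
tool_pos: [0.4043, -0.0001, 0.1595]
tool_rot: [-0.001, 0.744, 0.669, -0.001]
contact_force: [-0.2, -0.9, -1.1]
gripper_width: 0.104
grasp_force: 59.2
```

Emit:
jog_arm:
  motion: "0 0 0.024 0 0 0 0; 0 0 0.048 0 0 0 0; 0 0 0.072 0 0 0 0; 0 0 0.096 0 0 0 0; 0 0 0.12 0 0 0 0"

```text
time: 24.88
tool_pos: [0.4657, -0.0085, 0.1622]
tool_rot: [0.0, 0.745, 0.668, 0.0]
contact_force: [-0.4, -0.3, -1.3]
gripper_width: 0.101
grasp_force: 59.2
```

Emit:
jog_arm:
  motion: "0 0 0 0.007 0 0 0; 0 0 0 0.013 0 0 0; 0 0 0 0.02 0 0 0; 0 0 0 0.026 0 0 0; 0 0 0 0.033 0 0 0"

```text
time: 25.5
tool_pos: [0.4644, -0.0083, 0.1451]
tool_rot: [0.0, 0.745, 0.668, 0.0]
contact_force: [1.5, -0.2, -0.6]
gripper_width: 0.105
grasp_force: 59.2
```

Run:
```python
from h import *
s=state();print(s["tool_pos"],s["contact_force"])
f=grab_frame("scene");save(f,"s5.png",(200,200,360,340),4)
```

```text
[ 0.46437896 -0.00825832  0.1451343 ] [ 1.47051107 -0.19900181 -0.56172938]
```

View pics/s5.png

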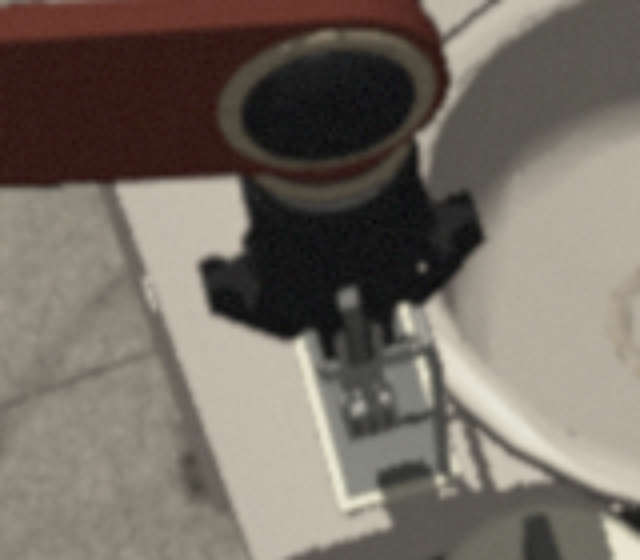

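Emit:
jog_arm:
  motion: "0 0 0 0.001 0 0 0; 0 0 0 0.002 0 0 0; 0 0 0 0.003 0 0 0; 0 0 0 0.003 0 0 0; 0 0 0 0.003 0 0 0"

```text
time: 26.18
tool_pos: [0.4645, -0.0083, 0.1439]
tool_rot: [0.0, 0.745, 0.668, 0.0]
contact_force: [0.4, -1.2, -0.6]
gripper_width: 0.109
grasp_force: 59.2
```

Emit:
jog_arm:
  motion: "0 0 0 0.001 0 0 0; 0 0 0 0.002 0 0 0; 0 0 0 0.003 0 0 0; 0 0 0 0.003 0 0 0; 0 0 0 0.003 0 0 0"

```text
time: 26.8
tool_pos: [0.4645, -0.0083, 0.1423]
tool_rot: [0.0, 0.745, 0.668, 0.0]
contact_force: [0.1, 0.8, -0.7]
gripper_width: 0.103
grasp_force: 59.2
```

Run:
```python
from h import *
f=grab_frame("wrist");save(f,"w6.png",(220,240,440,420),3)
f=grab_frame("scene");P=cloud(f);save(f,"s6.png",(250,240,330,330),6)
a=np.radians(-6.3);ex=np.array([np.cos(a),np.sin(a)]);ey=np.array([-np.sin(a),np.cos(a)])
X=(P[...,:2]-[.473,.066])@ex;Y=(P[...,:2]-[.473,.066])@ey
for z in np.arange(.05,.175,.008):
    m=(abs(X)<.035)&(abs(Y+.075)<.03)&(abs(P[...,2]-z)<.004)
    if m.sum()>2:print(round(z,3),m.sum(),np.percentile(X[m],[0,50,100]).round(4),np.percentile(Y[m],[0,50,100]).round(4))
```

```text
0.05 4 [0.0303 0.0315 0.0335] [-0.0906 -0.0894 -0.086 ]
0.058 5 [0.0304 0.032  0.0339] [-0.0907 -0.0891 -0.0867]
0.066 4 [0.0304 0.0312 0.0339] [-0.091  -0.0892 -0.0874]
0.074 71 [-0.0139 -0.0017  0.0343] [-0.0913 -0.0691 -0.06  ]
0.082 45 [-0.0143  0.0013  0.0348] [-0.09   -0.086  -0.0601]
0.09 48 [-0.0142  0.0029  0.035 ] [-0.0906 -0.0865 -0.0601]
0.098 50 [-0.0143  0.0003  0.0348] [-0.0917 -0.0856 -0.0611]
0.106 10 [-0.0031  0.016   0.0332] [-0.0915 -0.0873 -0.0843]
0.114 10 [-0.0029  0.0151  0.0337] [-0.0903 -0.0877 -0.0864]
0.122 13 [-0.0113  0.0093  0.034 ] [-0.0904 -0.0872 -0.0759]
0.13 110 [-0.021   0.0244  0.0349] [-0.0893 -0.0754 -0.0503]
0.138 23 [-0.0224 -0.0025  0.0037] [-0.0861 -0.0783 -0.0722]
0.146 14 [-0.014  -0.0001  0.0087] [-0.0841 -0.079  -0.0778]
0.154 37 [-0.0179 -0.0021  0.016 ] [-0.0844 -0.0802 -0.0773]
0.162 34 [-0.0189  0.0006  0.0165] [-0.0846 -0.0802 -0.0772]
0.17 41 [-0.019  -0.0005  0.017 ] [-0.0846 -0.0801 -0.0643]
```

View pics/s6.png

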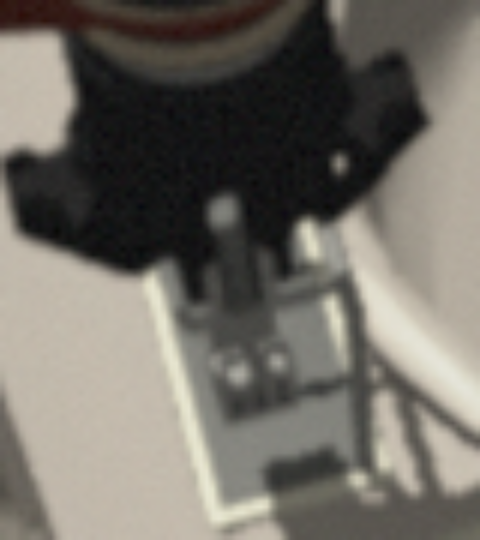

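View pics/w6.png

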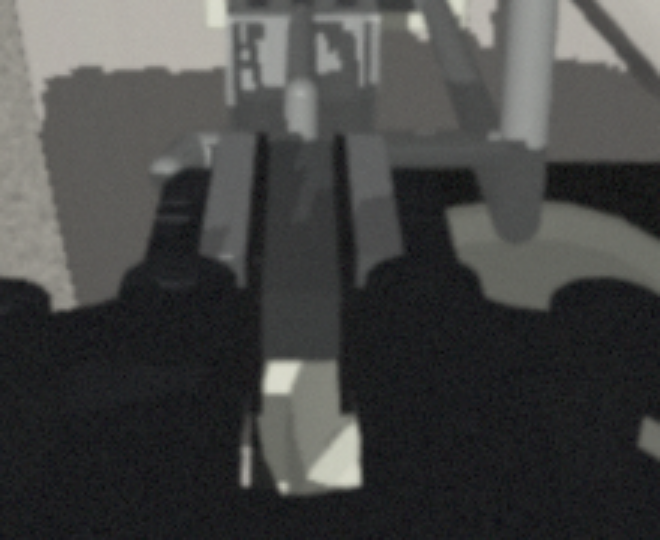

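In the wrist crop the hook runs from (500,150) through behind the stem to its tip at (165,165), so it is inside the loop. I'll check the cup's exact height.

Run:
```python
from h import *
a=np.radians(-6.3);ex=np.array([np.cos(a),np.sin(a)]);ey=np.array([-np.sin(a),np.cos(a)])
for c in("scene","top"):
    f=grab_frame(c);P=cloud(f)
    X=(P[...,:2]-[.473,.066])@ex;Y=(P[...,:2]-[.473,.066])@ey
    m=(abs(X)<.018)&(abs(Y+.075)<.02)&(P[...,2]>.06)&(P[...,2]<.112)
    z=P[...,2][m];print(c,m.sum(),np.percentile(z,[0,2,10,50,90,95,98,100]).round(4),np.histogram(z,np.arange(.066,.112,.003)))
```

```text
scene 201 [0.0728 0.0736 0.0745 0.0848 0.0994 0.1023 0.1058 0.1108] (array([ 0,  0, 32, 36, 13, 17, 15, 14, 19, 12, 18, 14,  6,  1,  4]), array([0.066, 0.069, 0.072, 0.075, 0.078, 0.081, 0.084, 0.087, 0.09 ,
       0.093, 0.096, 0.099, 0.102, 0.105, 0.108, 0.111]))Traceback (most recent call last):
  File "<stdin>", line 7, in <module>
    return _quantile_unchecked(
        a, q, axis, out, overwrite_input, method, keepdims, weights)
    return _ureduce(a,
                    func=_quantile_ureduce_func,
    ...<5 lines>...
                    overwrite_input=overwrite_input,
                    method=method)
    r = func(a, **kwargs)
    result = _quantile(arr,
                       quantiles=q,
    ...<2 lines>...
                       out=out,
                       weights=wgt)
    slices_having_nans = np.isnan(arr[-1, ...])
                                  ~~~^^^^^^^^^
IndexError: index -1 is out of bounds for axis 0 with size 0
```

Emit:
jog_arm:
  motion: "0 0 0 0.001 0 0 0; 0 0 0 0.002 0 0 0; 0 0 0 0.003 0 0 0; 0 0 0 0.003 0 0 0; 0 0 0 0.003 0 0 0"

```text
time: 27.62
tool_pos: [0.4647, -0.0083, 0.1417]
tool_rot: [0.0, 0.745, 0.668, 0.0]
contact_force: [-3.2, 0.1, 5.7]
gripper_width: 0.103
grasp_force: 60.1
```

Run:
```python
from plan import plan
import json
c=json.load(open("cmd.json"));c[2]-=.0045
json.dump(c,open("cmd.json","w"))
y=83.7
plan([(None,None,None,None,100),(None,None,.20,None,100),(None,None,.265,None,100),
(.5095,.2758,.24,y,100),(.5095,.2758,.16,y,100),(.5095,.2758,.092,y,100),(None,None,None,y,0),(None,None,None,y,0),(None,None,.18,y,0),(None,None,.265,y,0),
(.4161,.0975,.265,y,0),(.4161,.0975,.1605,y,0),(.4757,.0909,.1605,y,0),(.4757,.0909,.142,y,0)])
```

```text
100 0 0 0 0 0 0; 100 0 0 0 0 0 0; 100 0 0 0 0 0 0; 100 0 0 0 0 0 0; 100 0 0 0 0 0 0
100 0 0 -0.024 0 0 0; 100 0 0 -0.048 0 0 0; 100 0 0 -0.071 0 0 0; 100 0 0 -0.095 0 0 0; 100 0 0 -0.119 0 0 0
100 0 0 -0.026 0 0 0; 100 0 0 -0.052 0 0 0; 100 0 0 -0.078 0 0 0; 100 0 0 -0.104 0 0 0; 100 0 0 -0.13 0 0 0
100 0.058 0.003 0.005 0 0 0; 100 0.115 0.005 0.01 0 0 0; 100 0.173 0.008 0.015 0 0 0; 100 0.23 0.011 0.02 0 0 0; 100 0.288 0.013 0.025 0 0 0
100 0.057 0.003 0.005 0 0 0; 100 0.115 0.005 0.01 0 0 0; 100 0.172 0.008 0.015 0 0 0; 100 0.23 0.011 0.02 0 0 0; 100 0.287 0.014 0.025 0 0 0
100 0 0 0.032 0 0 0; 100 0 0 0.064 0 0 0; 100 0 0 0.096 0 0 0; 100 0 0 0.128 0 0 0; 100 0 0 0.16 0 0 0
100 0 0 0.027 0 0 0; 100 0 0 0.054 0 0 0; 100 0 0 0.082 0 0 0; 100 0 0 0.109 0 0 0; 100 0 0 0.136 0 0 0
0 0 0 0 0 0 0; 0 0 0 0 0 0 0; 0 0 0 0 0 0 0; 0 0 0 0 0 0 0; 0 0 0 0 0 0 0
0 0 0 0 0 0 0; 0 0 0 0 0 0 0; 0 0 0 0 0 0 0; 0 0 0 0 0 0 0; 0 0 0 0 0 0 0
0 0 0 -0.035 0 0 0; 0 0 0 -0.07 0 0 0; 0 0 0 -0.106 0 0 0; 0 0 0 -0.141 0 0 0; 0 0 0 -0.176 0 0 0
0 0 0 -0.034 0 0 0; 0 0 0 -0.068 0 0 0; 0 0 0 -0.102 0 0 0; 0 0 0 -0.136 0 0 0; 0 0 0 -0.17 0 0 0
0 -0.075 -0.029 0 0 0 0; 0 -0.15 -0.059 0 0 0 0; 0 -0.225 -0.088 0 0 0 0; 0 -0.3 -0.118 0 0 0 0; 0 -0.375 -0.147 0 0 0 0
0 0 0 0.042 0 0 0; 0 0 0 0.084 0 0 0; 0 0 0 0.125 0 0 0; 0 0 0 0.167 0 0 0; 0 0 0 0.209 0 0 0
0 0 0.024 0 0 0 0; 0 0 0.048 0 0 0 0; 0 0 0.072 0 0 0 0; 0 0 0.096 0 0 0 0; 0 0 0.12 0 0 0 0
0 0 0 0.007 0 0 0; 0 0 0 0.015 0 0 0; 0 0 0 0.022 0 0 0; 0 0 0 0.03 0 0 0; 0 0 0 0.037 0 0 0
end [0.4757, 0.0907, 0.142, 83.723, 0.0]
```

Contact on the hook is confirmed at 5.7 N. I'll release and back up.

Emit:
jog_arm:
  motion: "100 0 0 0 0 0 0; 100 0 0 0 0 0 0; 100 0 0 0 0 0 0; 100 0 0 0 0 0 0; 100 0 0 0 0 0 0"

```text
time: 28.25
tool_pos: [0.4645, -0.0083, 0.1407]
tool_rot: [-0.0, 0.745, 0.668, 0.0]
contact_force: [-0.2, 0.1, -0.2]
gripper_width: 0.997
grasp_force: 0.0
```

Emit:
jog_arm:
  motion: "100 0 0 -0.024 0 0 0; 100 0 0 -0.048 0 0 0; 100 0 0 -0.071 0 0 0; 100 0 0 -0.095 0 0 0; 100 0 0 -0.119 0 0 0"

```text
time: 28.88
tool_pos: [0.4646, -0.0083, 0.2014]
tool_rot: [0.0, 0.745, 0.668, 0.0]
contact_force: [-0.4, -0.5, -0.1]
gripper_width: 0.998
grasp_force: 0.0
```

Emit:
jog_arm:
  motion: "100 0 0 -0.026 0 0 0; 100 0 0 -0.052 0 0 0; 100 0 0 -0.078 0 0 0; 100 0 0 -0.104 0 0 0; 100 0 0 -0.13 0 0 0"

```text
time: 29.5
tool_pos: [0.4645, -0.0083, 0.2662]
tool_rot: [-0.0, 0.745, 0.668, 0.0]
contact_force: [-0.6, -0.2, 1.0]
gripper_width: 0.999
grasp_force: 0.0
```

Emit:
jog_arm:
  motion: "100 0.058 0.003 0.005 0 0 0; 100 0.115 0.005 0.01 0 0 0; 100 0.173 0.008 0.015 0 0 0; 100 0.23 0.011 0.02 0 0 0; 100 0.288 0.013 0.025 0 0 0"

```text
time: 30.12
tool_pos: [0.4867, 0.1351, 0.2532]
tool_rot: [0.0, 0.745, 0.668, 0.0]
contact_force: [1.2, -0.4, 0.1]
gripper_width: 0.999
grasp_force: 0.0
```

Emit:
jog_arm:
  motion: "100 0.057 0.003 0.005 0 0 0; 100 0.115 0.005 0.01 0 0 0; 100 0.172 0.008 0.015 0 0 0; 100 0.23 0.011 0.02 0 0 0; 100 0.287 0.014 0.025 0 0 0"

```text
time: 30.75
tool_pos: [0.5093, 0.2771, 0.2406]
tool_rot: [0.0, 0.745, 0.668, -0.0]
contact_force: [-0.0, -0.3, 0.9]
gripper_width: 1.003
grasp_force: 0.0
```

Run:
```python
from h import *
print(state()["tool_pos"])
a=np.radians(-6.3);ex=np.array([np.cos(a),np.sin(a)]);ey=np.array([-np.sin(a),np.cos(a)])
f=grab_frame("scene");P=cloud(f);save(f,"s7.png",(180,160,400,420),2.3)
X=(P[...,:2]-[.473,.066])@ex;Y=(P[...,:2]-[.473,.066])@ey
m=(abs(X)<.02)&(abs(Y+.075)<.03)&(P[...,2]>.14)&(P[...,2]<.2);print("stem",m.sum(),X[m].mean(),Y[m].mean(),P[...,2][m].max())
print(place_of("scene","cover_grip")[:1])
f=grab_frame("wrist");P=wcloud(f)
m=(np.hypot(P[...,0]-.5095,P[...,1]-.277)<.06)&(P[...,2]>.115)&(P[...,2]<.14);q=P[m];print("basket2",len(q),q.mean(0) if len(q) else 0)
```

```text
[0.50933298 0.27707892 0.24058749]
stem 76 -0.0017903986521619834 -0.07641141149847493 0.18040145637664629
[{'at': [0.4578, -0.1493, 0.1114], 'p': 0.94}]
basket2 226 [0.50963802 0.27749    0.12539994]
```

View pics/s7.png

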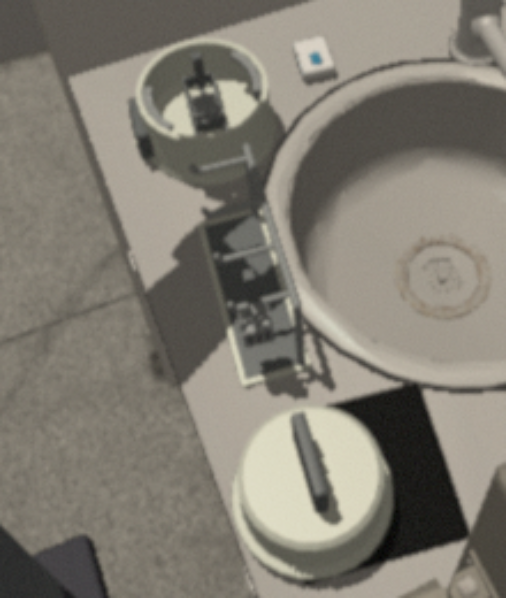

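The cover has been knocked about 5 cm towards -x. It's still upright, at about px (310,490) in the crop, and I'll measure it again later. Basket 1 hangs properly, with its stem top at 0.180. Next is basket 2.

Emit:
jog_arm:
  motion: "100 0 0 0.032 0 0 0; 100 0 0 0.064 0 0 0; 100 0 0 0.096 0 0 0; 100 0 0 0.128 0 0 0; 100 0 0 0.16 0 0 0"

```text
time: 31.52
tool_pos: [0.509, 0.2758, 0.159]
tool_rot: [-0.0, 0.745, 0.667, -0.0]
contact_force: [0.2, -0.2, 0.1]
gripper_width: 1.001
grasp_force: 0.0
```

Emit:
jog_arm:
  motion: "100 0 0 0.027 0 0 0; 100 0 0 0.054 0 0 0; 100 0 0 0.082 0 0 0; 100 0 0 0.109 0 0 0; 100 0 0 0.136 0 0 0"

```text
time: 32.15
tool_pos: [0.5092, 0.2761, 0.0915]
tool_rot: [0.0, 0.745, 0.668, 0.0]
contact_force: [-0.6, -0.2, -0.5]
gripper_width: 1.004
grasp_force: 0.0
```

Emit:
jog_arm:
  motion: "0 0 0 0 0 0 0; 0 0 0 0 0 0 0; 0 0 0 0 0 0 0; 0 0 0 0 0 0 0; 0 0 0 0 0 0 0"

```text
time: 32.78
tool_pos: [0.5095, 0.2761, 0.0929]
tool_rot: [0.0, 0.745, 0.668, 0.0]
contact_force: [0.2, -0.2, 2.0]
gripper_width: 0.105
grasp_force: 58.6
```

Emit:
jog_arm:
  motion: "0 0 0 0 0 0 0; 0 0 0 0 0 0 0; 0 0 0 0 0 0 0; 0 0 0 0 0 0 0; 0 0 0 0 0 0 0"

```text
time: 33.4
tool_pos: [0.5095, 0.2762, 0.0929]
tool_rot: [0.0, 0.745, 0.668, 0.0]
contact_force: [-0.9, -0.7, 5.9]
gripper_width: 0.108
grasp_force: 59.1
```

Emit:
jog_arm:
  motion: "0 0 0 -0.035 0 0 0; 0 0 0 -0.07 0 0 0; 0 0 0 -0.106 0 0 0; 0 0 0 -0.141 0 0 0; 0 0 0 -0.176 0 0 0"

```text
time: 34.02
tool_pos: [0.5092, 0.2761, 0.1818]
tool_rot: [0.0, 0.745, 0.668, 0.0]
contact_force: [0.7, 0.4, -0.1]
gripper_width: 0.103
grasp_force: 58.7
```

Emit:
jog_arm:
  motion: "0 0 0 -0.034 0 0 0; 0 0 0 -0.068 0 0 0; 0 0 0 -0.102 0 0 0; 0 0 0 -0.136 0 0 0; 0 0 0 -0.17 0 0 0"

```text
time: 34.65
tool_pos: [0.5092, 0.2761, 0.2664]
tool_rot: [-0.0, 0.745, 0.668, -0.0]
contact_force: [0.3, -1.0, -0.6]
gripper_width: 0.103
grasp_force: 58.7
```

Emit:
jog_arm:
  motion: "0 -0.075 -0.029 0 0 0 0; 0 -0.15 -0.059 0 0 0 0; 0 -0.225 -0.088 0 0 0 0; 0 -0.3 -0.118 0 0 0 0; 0 -0.375 -0.147 0 0 0 0"

```text
time: 35.28
tool_pos: [0.415, 0.0967, 0.2659]
tool_rot: [0.0, 0.744, 0.668, 0.0]
contact_force: [-0.7, -0.4, -0.8]
gripper_width: 0.1
grasp_force: 58.7
```

Emit:
jog_arm:
  motion: "0 0 0 0.043 0 0 0; 0 0 0 0.086 0 0 0; 0 0 0 0.128 0 0 0; 0 0 0 0.171 0 0 0; 0 0 0 0.214 0 0 0"

```text
time: 35.9
tool_pos: [0.4159, 0.0976, 0.1583]
tool_rot: [0.0, 0.745, 0.668, 0.0]
contact_force: [0.1, -0.1, -0.5]
gripper_width: 0.104
grasp_force: 58.7
```

Emit:
jog_arm:
  motion: "0 0 0.024 0 0 0 0; 0 0 0.048 0 0 0 0; 0 0 0.072 0 0 0 0; 0 0 0.096 0 0 0 0; 0 0 0.12 0 0 0 0"

```text
time: 36.52
tool_pos: [0.4765, 0.091, 0.1586]
tool_rot: [0.0, 0.745, 0.667, 0.0]
contact_force: [0.5, -0.2, -0.6]
gripper_width: 0.108
grasp_force: 58.6
```

Emit:
jog_arm:
  motion: "0 0 0 0.006 0 0 0; 0 0 0 0.013 0 0 0; 0 0 0 0.019 0 0 0; 0 0 0 0.026 0 0 0; 0 0 0 0.032 0 0 0"

```text
time: 37.15
tool_pos: [0.4752, 0.0912, 0.142]
tool_rot: [-0.0, 0.745, 0.668, -0.0]
contact_force: [-0.6, -0.2, 3.3]
gripper_width: 0.106
grasp_force: 58.9
```

Run:
```python
from plan import plan
plan([(None,None,None,None,100),(None,None,.20,None,100),(None,None,.30,None,100),(.458,-.149,.30,83.7,100)])
```

```text
100 0 0 0 0 0 0; 100 0 0 0 0 0 0; 100 0 0 0 0 0 0; 100 0 0 0 0 0 0; 100 0 0 0 0 0 0
100 0 0 -0.023 0 0 0; 100 0 0 -0.046 0 0 0; 100 0 0 -0.07 0 0 0; 100 0 0 -0.093 0 0 0; 100 0 0 -0.116 0 0 0
100 0 0 -0.04 0 0 0; 100 0 0 -0.08 0 0 0; 100 0 0 -0.12 0 0 0; 100 0 0 -0.16 0 0 0; 100 0 0 -0.2 0 0 0
100 -0.096 0.003 0 0 0 0; 100 -0.192 0.007 0 0 0 0; 100 -0.288 0.01 0 0 0 0; 100 -0.384 0.014 0 0 0 0; 100 -0.48 0.017 0 0 0 0
end [0.4579, -0.1488, 0.3, 83.723, 100.0]
```

Emit:
jog_arm:
  motion: "100 0 0 0 0 0 0; 100 0 0 0 0 0 0; 100 0 0 0 0 0 0; 100 0 0 0 0 0 0; 100 0 0 0 0 0 0"

```text
time: 37.78
tool_pos: [0.4754, 0.0911, 0.1424]
tool_rot: [0.0, 0.745, 0.668, 0.0]
contact_force: [-0.8, 0.2, -0.4]
gripper_width: 0.999
grasp_force: 0.0
```

Emit:
jog_arm:
  motion: "100 0 0 -0.024 0 0 0; 100 0 0 -0.048 0 0 0; 100 0 0 -0.07 0 0 0; 100 0 0 -0.094 0 0 0; 100 0 0 -0.116 0 0 0"

```text
time: 38.4
tool_pos: [0.4755, 0.0911, 0.2014]
tool_rot: [0.0, 0.745, 0.668, 0.0]
contact_force: [0.5, 0.4, 0.5]
gripper_width: 1.002
grasp_force: 0.0
```

Emit:
jog_arm:
  motion: "100 0 0 -0.04 0 0 0; 100 0 0 -0.08 0 0 0; 100 0 0 -0.12 0 0 0; 100 0 0 -0.16 0 0 0; 100 0 0 -0.2 0 0 0"

```text
time: 39.02
tool_pos: [0.4754, 0.0911, 0.3018]
tool_rot: [0.0, 0.745, 0.668, 0.0]
contact_force: [0.0, 0.4, -0.3]
gripper_width: 1.0
grasp_force: 0.0
```

```bash
cat > cover.py <<'E'
from h import *
a=np.radians(-6.3);ex=np.array([np.cos(a),np.sin(a)]);ey=np.array([-np.sin(a),np.cos(a)])
for c in("wrist","top","scene"):
    f=grab_frame(c);P=(wcloud if c=="wrist" else cloud)(f)
    d=place_of(c,"cover_grip")[:1];print(c,[(round(x["p"],2),np.round(x["at"],4).tolist()) for x in d])
    g=np.array(d[0]["at"]) if d else np.array([.458,-.149,.11])
    near=np.hypot(P[...,0]-g[0],P[...,1]-g[1])<.06
    m=near&(P[...,2]>.118)&(P[...,2]<.145)
    q=P[m]
    if len(q)>10:print(" bar",len(q),cv2.minAreaRect(q[:,:2].astype(np.float32)),"z",np.percentile(q[:,2],[10,50,90]).round(4))
    m=near&(P[...,2]>.065)&(P[...,2]<.095);q=P[m]
    if len(q)>50:
        A=np.c_[q[:,:2]-g[:2],np.ones(len(q))];s=np.linalg.lstsq(A,q[:,2],rcond=None)[0];print(" drum top tilt deg",np.degrees(s[:2]).round(2),"z",s[2].round(4),"rect",cv2.minAreaRect(q[:,:2].astype(np.float32)))
    X=(P[...,:2]-[.473,.066])@ex;Y=(P[...,:2]-[.473,.066])@ey
    for h in(-.075,.025):
        m=(abs(X)<.02)&(abs(Y-h)<.03)&(P[...,2]>.145)&(P[...,2]<.2)
        if m.sum()>3:print(" stem",h,m.sum(),X[m].mean().round(4),Y[m].mean().round(4),P[...,2][m].max().round(4))
E
python3 cover.py; python3 -c "
from h import *
save(grab_frame('scene'),'s8.png',(200,200,360,420),2.7)"
```

```text
wrist [(0.92, [0.4551, -0.1489, 0.1144])]
 bar 99 ((0.45982033014297485, -0.11789257079362869), (0.006504108663648367, 0.012501152232289314), 87.0553970336914) z [0.1197 0.125  0.1286]
 drum top tilt deg [ 0.38 -3.52] z 0.0798 rect ((0.4551627039909363, -0.12623347342014313), (0.07354548573493958, 0.1195639967918396), 89.85000610351562)
 stem -0.075 319 -0.0017 -0.0725 0.1775
 stem 0.025 265 -0.002 0.0276 0.1779
top [(0.94, [0.4559, -0.1523, 0.1106])]
 bar 179 ((0.45603039860725403, -0.14997360110282898), (0.06987186521291733, 0.01257143821567297), 84.28197479248047) z [0.125  0.1292 0.1333]
 drum top tilt deg [-0.13  0.37] z 0.0802 rect ((0.45543569326400757, -0.1516193002462387), (0.11785896122455597, 0.11747156828641891), 1.3295842409133911)
 stem -0.075 29 -0.0029 -0.0741 0.1812
scene [(0.72, [0.4577, -0.1503, 0.1126])]
 bar 273 ((0.45710182189941406, -0.14921125769615173), (0.06988882273435593, 0.012178904376924038), 83.8335952758789) z [0.1273 0.1303 0.1324]
 drum top tilt deg [0.14 1.2 ] z 0.0811 rect ((0.45770063996315, -0.15025395154953003), (0.11938651651144028, 0.11819357424974442), 69.12576293945312)
 stem -0.075 71 -0.0017 -0.0763 0.181
 stem 0.025 69 -0.0019 0.0249 0.1795
```

View pics/s8.png

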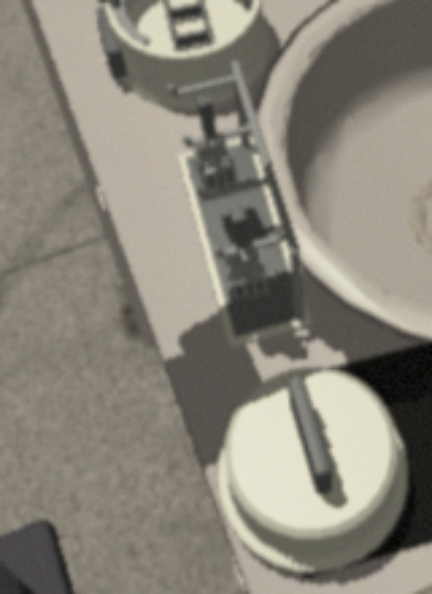

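Both baskets hang on their hooks, at about px (212,165) and (240,265), and the tank is empty. The cover at (315,460) is level, centred at (0.4567,-0.1497), with its bar yaw still at 84°. I'll pick it up.

Run:
```python
import json
from plan import plan
print(json.load(open("cmd.json")))
c=json.load(open("cmd.json"));c[:3]=[.4754,.0909,.30];
plan([(.4567,-.1497,.27,84,100),(.4567,-.1497,.17,84,100),(.4567,-.1497,.094,84,100),(None,None,None,84,0),(None,None,None,84,0),(None,None,.19,84,0),(None,None,.30,84,0),(.5095,.277,.30,84,0),(.5095,.277,.225,84,0),(.5095,.277,.17,84,0),(.5095,.277,.154,84,0)],start=c)
```

```text
[0.4579340735827333, -0.14879061167950106, 0.2999999999999999, 83.72301913457945, 100.0]
100 -0.096 0.003 0.012 0 0 -0.001; 100 -0.193 0.006 0.024 0 0 -0.001; 100 -0.289 0.009 0.036 0 0 -0.002; 100 -0.386 0.012 0.048 0 0 -0.003; 100 -0.482 0.015 0.06 0 0 -0.003
100 0 0 0.04 0 0 0; 100 0 0 0.08 0 0 0; 100 0 0 0.12 0 0 0; 100 0 0 0.16 0 0 0; 100 0 0 0.2 0 0 0
100 0 0 0.03 0 0 0; 100 0 0 0.061 0 0 0; 100 0 0 0.091 0 0 0; 100 0 0 0.122 0 0 0; 100 0 0 0.152 0 0 0
0 0 0 0 0 0 0; 0 0 0 0 0 0 0; 0 0 0 0 0 0 0; 0 0 0 0 0 0 0; 0 0 0 0 0 0 0
0 0 0 0 0 0 0; 0 0 0 0 0 0 0; 0 0 0 0 0 0 0; 0 0 0 0 0 0 0; 0 0 0 0 0 0 0
0 0 0 -0.038 0 0 0; 0 0 0 -0.077 0 0 0; 0 0 0 -0.115 0 0 0; 0 0 0 -0.154 0 0 0; 0 0 0 -0.192 0 0 0
0 0 0 -0.044 0 0 0; 0 0 0 -0.088 0 0 0; 0 0 0 -0.132 0 0 0; 0 0 0 -0.176 0 0 0; 0 0 0 -0.22 0 0 0
0 0.086 0.002 0 0 0 0; 0 0.172 0.003 0 0 0 0; 0 0.258 0.005 0 0 0 0; 0 0.344 0.006 0 0 0 0; 0 0.43 0.008 0 0 0 0
0 0.086 0.002 0 0 0 0; 0 0.172 0.003 0 0 0 0; 0 0.258 0.005 0 0 0 0; 0 0.343 0.006 0 0 0 0; 0 0.429 0.008 0 0 0 0
0 0 0 0.03 0 0 0; 0 0 0 0.06 0 0 0; 0 0 0 0.09 0 0 0; 0 0 0 0.12 0 0 0; 0 0 0 0.15 0 0 0
0 0 0 0.022 0 0 0; 0 0 0 0.044 0 0 0; 0 0 0 0.066 0 0 0; 0 0 0 0.088 0 0 0; 0 0 0 0.11 0 0 0
0 0 0 0.006 0 0 0; 0 0 0 0.013 0 0 0; 0 0 0 0.019 0 0 0; 0 0 0 0.026 0 0 0; 0 0 0 0.032 0 0 0
end [0.5095, 0.2768, 0.154, 83.9809, 0.0]
```

Emit:
jog_arm:
  motion: "100 -0.096 0.003 0.012 0 0 -0.001; 100 -0.193 0.006 0.024 0 0 -0.001; 100 -0.289 0.009 0.036 0 0 -0.002; 100 -0.386 0.012 0.048 0 0 -0.003; 100 -0.482 0.015 0.06 0 0 -0.003"

```text
time: 40.0
tool_pos: [0.4559, -0.1506, 0.2691]
tool_rot: [-0.001, 0.743, 0.669, -0.0]
contact_force: [-0.5, 0.3, -0.1]
gripper_width: 1.0
grasp_force: 0.0
```

Emit:
jog_arm:
  motion: "100 0 0 0.04 0 0 0; 100 0 0 0.08 0 0 0; 100 0 0 0.12 0 0 0; 100 0 0 0.16 0 0 0; 100 0 0 0.2 0 0 0"

```text
time: 40.62
tool_pos: [0.4566, -0.1485, 0.1688]
tool_rot: [-0.0, 0.743, 0.67, -0.0]
contact_force: [0.6, 0.7, 0.3]
gripper_width: 1.001
grasp_force: 0.0
```

Emit:
jog_arm:
  motion: "100 0 0 0.03 0 0 0; 100 0 0 0.061 0 0 0; 100 0 0 0.091 0 0 0; 100 0 0 0.122 0 0 0; 100 0 0 0.152 0 0 0"

```text
time: 41.25
tool_pos: [0.4567, -0.1493, 0.0934]
tool_rot: [0.0, 0.743, 0.669, 0.0]
contact_force: [-0.2, -0.4, 0.1]
gripper_width: 0.997
grasp_force: 0.0
```

Emit:
jog_arm:
  motion: "0 0 0 0 0 0 0; 0 0 0 0 0 0 0; 0 0 0 0 0 0 0; 0 0 0 0 0 0 0; 0 0 0 0 0 0 0"

```text
time: 41.88
tool_pos: [0.4572, -0.1495, 0.095]
tool_rot: [0.001, 0.743, 0.669, 0.0]
contact_force: [0.6, -0.7, 0.8]
gripper_width: 0.135
grasp_force: 58.8
```

Emit:
jog_arm:
  motion: "0 0 0 0 0 0 0; 0 0 0 0 0 0 0; 0 0 0 0 0 0 0; 0 0 0 0 0 0 0; 0 0 0 0 0 0 0"

```text
time: 42.5
tool_pos: [0.4572, -0.1495, 0.095]
tool_rot: [0.001, 0.743, 0.669, 0.0]
contact_force: [1.7, -1.3, 5.2]
gripper_width: 0.137
grasp_force: 59.2
```

Emit:
jog_arm:
  motion: "0 0 0 -0.038 0 0 0; 0 0 0 -0.077 0 0 0; 0 0 0 -0.115 0 0 0; 0 0 0 -0.154 0 0 0; 0 0 0 -0.192 0 0 0"

```text
time: 43.12
tool_pos: [0.4564, -0.1492, 0.1911]
tool_rot: [-0.0, 0.743, 0.669, -0.0]
contact_force: [-0.4, -0.9, -1.1]
gripper_width: 0.132
grasp_force: 58.7
```

Emit:
jog_arm:
  motion: "0 0 0 -0.044 0 0 0; 0 0 0 -0.088 0 0 0; 0 0 0 -0.132 0 0 0; 0 0 0 -0.176 0 0 0; 0 0 0 -0.22 0 0 0"

```text
time: 43.75
tool_pos: [0.4565, -0.1492, 0.3016]
tool_rot: [-0.0, 0.743, 0.669, -0.0]
contact_force: [-0.1, 0.5, -1.0]
gripper_width: 0.132
grasp_force: 58.7
```

Emit:
jog_arm:
  motion: "0 0.086 0.002 0 0 0 0; 0 0.172 0.003 0 0 0 0; 0 0.258 0.005 0 0 0 0; 0 0.344 0.006 0 0 0 0; 0 0.43 0.008 0 0 0 0"

```text
time: 44.38
tool_pos: [0.483, 0.0655, 0.3011]
tool_rot: [0.0, 0.743, 0.669, 0.0]
contact_force: [0.9, -0.2, -2.0]
gripper_width: 0.132
grasp_force: 58.7
```

Emit:
jog_arm:
  motion: "0 0.086 0.002 0 0 0 0; 0 0.172 0.003 0 0 0 0; 0 0.258 0.005 0 0 0 0; 0 0.343 0.006 0 0 0 0; 0 0.429 0.008 0 0 0 0"

```text
time: 45.0
tool_pos: [0.5094, 0.2785, 0.3009]
tool_rot: [0.0, 0.743, 0.669, -0.0]
contact_force: [1.2, -0.6, -2.2]
gripper_width: 0.133
grasp_force: 58.7
```

Emit:
jog_arm:
  motion: "0 0 0 0 0 0 0; 0 0 0 0 0 0 0; 0 0 0 0 0 0 0; 0 0 0 0 0 0 0; 0 0 0 0 0 0 0"

```text
time: 45.62
tool_pos: [0.5094, 0.2765, 0.3005]
tool_rot: [0.0, 0.743, 0.669, 0.0]
contact_force: [0.4, 0.1, -1.6]
gripper_width: 0.131
grasp_force: 58.8
```

Run:
```python
from h import *
t,_=tool();print(t)
for c in("top","scene"):
    f=grab_frame(c);P=cloud(f)
    n=np.hypot(P[...,0]-.5095,P[...,1]-.277)<.1
    z0=t[2]+.0190-.0305+.001
    # drum top (about 11 mm below TCP)
    m=n&(P[...,2]>t[2]-.018)&(P[...,2]<t[2]-.006);q=P[m]
    print(c,len(q),"drum",cv2.minEnclosingCircle(q[:,:2].astype(np.float32)) if len(q)>9 else None, np.median(q[:,2]) if len(q) else 0)
    m=n&(P[...,2]>.072)&(P[...,2]<.079);q=P[m];print("rim",len(q),cv2.minEnclosingCircle(q[:,:2].astype(np.float32)) if len(q)>9 else None)
    print([(round(d["p"],2),np.round(d["at"],4).tolist()) for k in("cover_grip","cover_foot","tank_mouth") for d in place_of(c,k)[:1]])
```

```text
[0.50943748 0.27651075 0.30045161]
top 760 drum ((0.5078061819076538, 0.2750999927520752), 0.06082486733794212) 0.2859909398499251
rim 121 ((0.5044472813606262, 0.23751765489578247), 0.05582031235098839)
[(0.84, [0.5081, 0.2731, 0.313]), (0.21, [0.4639, -0.0064, 0.1606])]
scene 1538 drum ((0.5082510709762573, 0.27573534846305847), 0.061324410140514374) 0.28678774497207904
rim 579 ((0.5104023218154907, 0.27749499678611755), 0.071119025349617)
[(0.86, [0.5077, 0.2766, 0.3173]), (0.39, [0.5085, 0.2771, 0.0223])]
```

Run:
```python
import json
from plan import plan
c=[.5095,.2768,.30,83.98,0]
plan([(.5105,.278,.225,83.98,0),(.5105,.278,.172,83.98,0),(.5105,.278,.157,83.98,0),(.5105,.278,.1525,83.98,0)],start=c)
```

```text
0 0.001 0 0.03 0 0 0; 0 0.001 0.001 0.06 0 0 0; 0 0.002 0.001 0.09 0 0 0; 0 0.002 0.001 0.12 0 0 0; 0 0.003 0.002 0.15 0 0 0
0 0 0 0.021 0 0 0; 0 0 0 0.042 0 0 0; 0 0 0 0.064 0 0 0; 0 0 0 0.085 0 0 0; 0 0 0 0.106 0 0 0
0 0 0 0.006 0 0 0; 0 0 0 0.012 0 0 0; 0 0 0 0.018 0 0 0; 0 0 0 0.024 0 0 0; 0 0 0 0.03 0 0 0
0 0 0 0.002 0 0 0; 0 0 0 0.004 0 0 0; 0 0 0 0.005 0 0 0; 0 0 0 0.007 0 0 0; 0 0 0 0.009 0 0 0
end [0.5107, 0.2782, 0.1525, 83.98, 0.0]
```

Emit:
jog_arm:
  motion: "0 0.001 0 0.03 0 0 0; 0 0.001 0.001 0.06 0 0 0; 0 0.002 0.001 0.09 0 0 0; 0 0.002 0.001 0.12 0 0 0; 0 0.003 0.002 0.15 0 0 0"

```text
time: 46.65
tool_pos: [0.5104, 0.2784, 0.224]
tool_rot: [-0.0, 0.743, 0.669, -0.0]
contact_force: [0.3, 0.1, -1.0]
gripper_width: 0.128
grasp_force: 58.8
```

Emit:
jog_arm:
  motion: "0 0 0 0.021 0 0 0; 0 0 0 0.042 0 0 0; 0 0 0 0.064 0 0 0; 0 0 0 0.085 0 0 0; 0 0 0 0.106 0 0 0"

```text
time: 47.28
tool_pos: [0.5106, 0.2785, 0.1717]
tool_rot: [0.0, 0.743, 0.669, 0.0]
contact_force: [-0.2, -0.9, -2.1]
gripper_width: 0.133
grasp_force: 58.7
```

Emit:
jog_arm:
  motion: "0 0 0 0.006 0 0 0; 0 0 0 0.012 0 0 0; 0 0 0 0.018 0 0 0; 0 0 0 0.024 0 0 0; 0 0 0 0.03 0 0 0"

```text
time: 47.9
tool_pos: [0.5106, 0.2785, 0.1573]
tool_rot: [0.0, 0.743, 0.669, 0.0]
contact_force: [-0.0, 0.2, -1.9]
gripper_width: 0.135
grasp_force: 58.7
```

Emit:
jog_arm:
  motion: "0 0 0 0.002 0 0 0; 0 0 0 0.004 0 0 0; 0 0 0 0.005 0 0 0; 0 0 0 0.007 0 0 0; 0 0 0 0.009 0 0 0"

```text
time: 48.52
tool_pos: [0.5107, 0.2785, 0.153]
tool_rot: [0.0, 0.743, 0.669, 0.0]
contact_force: [1.4, -1.4, 2.1]
gripper_width: 0.129
grasp_force: 59.5
```

Seated at the expected height, 0.153, with light contact. Next I'll twist clockwise 90° and then go a little further to the stop.

Emit:
jog_arm:
  motion: "0 0 0 0 0 0 0.105; 0 0 0 0 0 0 0.209; 0 0 0 0 0 0 0.314; 0 0 0 0 0 0 0.419; 0 0 0 0 0 0 0.524"

```text
time: 49.15
tool_pos: [0.5105, 0.2785, 0.153]
tool_rot: [-0.0, 0.944, 0.331, -0.0]
contact_force: [-0.6, 0.2, 0.1]
gripper_width: 0.134
grasp_force: 58.9
```

Emit:
jog_arm:
  motion: "0 0 0 0 0 0 0.105; 0 0 0 0 0 0 0.209; 0 0 0 0 0 0 0.314; 0 0 0 0 0 0 0.419; 0 0 0 0 0 0 0.49"

```text
time: 49.78
tool_pos: [0.5105, 0.2786, 0.153]
tool_rot: [-0.0, 1.0, -0.029, -0.0]
contact_force: [-0.6, 0.8, -1.0]
gripper_width: 0.132
grasp_force: 58.9
```

Run:
```python
from h import *
s=state();p,r=tool();print(p,np.degrees(np.arctan2(*r.as_matrix()[1::-1,0])),s["contact_force"],s["ft_torque"])
```

```text
[0.51051958 0.27861799 0.15303729] -3.3480533312586296 [-0.64600247  0.81370114 -0.9695901 ] [0.11738607 0.10328373 0.03914027]
```

Emit:
jog_arm:
  motion: "0 0 0 0 0 0 0.01; 0 0 0 0 0 0 0.02; 0 0 0 0 0 0 0.03; 0 0 0 0 0 0 0.035; 0 0 0 0 0 0 0.035"

```text
time: 50.4
tool_pos: [0.5106, 0.2785, 0.153]
tool_rot: [-0.0, 0.999, -0.054, 0.0]
contact_force: [-1.2, 0.5, 0.2]
gripper_width: 0.132
grasp_force: 59.1
```

```bash
cat > t.py <<'E'
from h import *
s=state();p,r=tool();print(p,np.degrees(np.arctan2(*r.as_matrix()[1::-1,0])),s["contact_force"].round(1),np.round(s["ft_torque"],3))
E
python3 t.py
```

```text
[0.51061324 0.27854124 0.15300141] -6.138662354950705 [-1.2  0.5  0.2] [0.164 0.109 0.016]
```

Emit:
jog_arm:
  motion: "0 0 0 0 0 0 0.01; 0 0 0 0 0 0 0.02; 0 0 0 0 0 0 0.03; 0 0 0 0 0 0 0.035; 0 0 0 0 0 0 0.035"

```text
time: 51.02
tool_pos: [0.5107, 0.2785, 0.153]
tool_rot: [-0.0, 0.997, -0.08, 0.0]
contact_force: [-0.8, -0.0, 2.1]
gripper_width: 0.13
grasp_force: 59.3
```

```bash
python3 t.py
```

```text
[0.51066234 0.27846075 0.15300013] -9.165032298185254 [-0.8 -0.   2.1] [0.113 0.076 0.051]
```

Emit:
jog_arm:
  motion: "0 0 0 0 0 0 0.01; 0 0 0 0 0 0 0.02; 0 0 0 0 0 0 0.03; 0 0 0 0 0 0 0.035; 0 0 0 0 0 0 0.035"

```text
time: 51.65
tool_pos: [0.5102, 0.2778, 0.1531]
tool_rot: [0.001, 0.994, -0.105, -0.0]
contact_force: [-2.4, -4.2, 5.1]
gripper_width: 0.127
grasp_force: 60.7
```

```bash
python3 t.py
```

```text
[0.51024581 0.2777558  0.15314746] -12.104867422352568 [-2.4 -4.2  5.1] [-0.579  0.535  0.839]
```

Emit:
jog_arm:
  motion: "0 0 0 0 0 0 0.01; 0 0 0 0 0 0 0.02; 0 0 0 0 0 0 0.03; 0 0 0 0 0 0 0.035; 0 0 0 0 0 0 0.035"

```text
time: 52.28
tool_pos: [0.5101, 0.2773, 0.1533]
tool_rot: [0.002, 0.992, -0.13, -0.0]
contact_force: [-4.0, -6.3, 7.1]
gripper_width: 0.13
grasp_force: 80.3
```

```bash
python3 t.py
```

```text
[0.51006516 0.27732223 0.15326603] -14.93464801976053 [-4.  -6.3  7.1] [-0.866  0.585  1.866]
```

The torque has climbed to 1.9 N m, so the lugs are against the stops. I'll ease off the wind-up, release, then back away.

Emit:
jog_arm:
  motion: "0 0 0 0 0 0 -0.01; 0 0 0 0 0 0 -0.02; 0 0 0 0 0 0 -0.03; 0 0 0 0 0 0 -0.04; 0 0 0 0 0 0 -0.04"

```text
time: 52.9
tool_pos: [0.5105, 0.2774, 0.1533]
tool_rot: [0.001, 0.995, -0.103, -0.0]
contact_force: [-3.2, -4.8, 6.0]
gripper_width: 0.127
grasp_force: 60.0
```

Emit:
jog_arm:
  motion: "100 0 0 0 0 0 0; 100 0 0 0 0 0 0; 100 0 0 0 0 0 0; 100 0 0 0 0 0 0; 100 0 0 0 0 0 0"

```text
time: 53.52
tool_pos: [0.5105, 0.2785, 0.1528]
tool_rot: [-0.0, 0.995, -0.102, -0.0]
contact_force: [-0.8, 0.3, -0.6]
gripper_width: 1.0
grasp_force: 0.0
```

Emit:
jog_arm:
  motion: "100 0 0 -0.04 0 0 0; 100 0 0 -0.08 0 0 0; 100 0 0 -0.12 0 0 0; 100 0 0 -0.16 0 0 0; 100 0 0 -0.2 0 0 0"

```text
time: 54.15
tool_pos: [0.5106, 0.2785, 0.2547]
tool_rot: [-0.0, 0.995, -0.102, 0.0]
contact_force: [-0.1, -0.6, 0.8]
gripper_width: 1.002
grasp_force: 0.0
```

Emit:
jog_arm:
  motion: "100 0 0 -0.03 0 0 0; 100 0 0 -0.06 0 0 0; 100 -0.04 0 -0.08 0 0 0; 100 -0.08 0 -0.1 0 0 0; 100 -0.12 0 -0.12 0 0 0"

```text
time: 54.78
tool_pos: [0.451, 0.2907, 0.3132]
tool_rot: [0.0, 0.995, -0.102, -0.0]
contact_force: [-0.2, 0.2, 0.5]
gripper_width: 1.0
grasp_force: 0.0
```

Run:
```python
from h import *
for c in("wrist","top","scene"):
    f=grab_frame(c);P=(wcloud if c=="wrist" else cloud)(f)
    if c=="scene": save(f,"s9.png",(180,140,420,420),2.1)
    near=np.hypot(P[...,0]-.5095,P[...,1]-.277)<.08
    m=near&(P[...,2]>.172)&(P[...,2]<.2);q=P[m]
    if len(q)>9:print(c,len(q),cv2.minAreaRect(q[:,:2].astype(np.float32)),np.median(q[:,2]))
    m=near&(P[...,2]>.13)&(P[...,2]<.145);q=P[m];g=[.5095,.277]
    if len(q)>50:
        s=np.linalg.lstsq(np.c_[q[:,:2]-g,np.ones(len(q))],q[:,2],rcond=None)[0];print("drum tilt",np.degrees(s[:2]),s[2])
```

```text
wrist 1576 ((0.5088363885879517, 0.2761324942111969), (0.011683966964483261, 0.06980559974908829), 78.10098266601562) 0.1865364844854808
drum tilt [-0.03023318  0.02512861] 0.13700862758030347
top 204 ((0.5088818073272705, 0.2768620252609253), (0.012935514561831951, 0.06990610063076019), 79.75000762939453) 0.1874834943946878
drum tilt [-0.46747523  0.8625484 ] 0.13857181959694806
scene 270 ((0.5089355707168579, 0.27677711844444275), (0.01453948114067316, 0.06956294924020767), 78.52262878417969) 0.18566148156080414
drum tilt [0.24653109 1.25760826] 0.1393007106687503
```

View pics/s9.png

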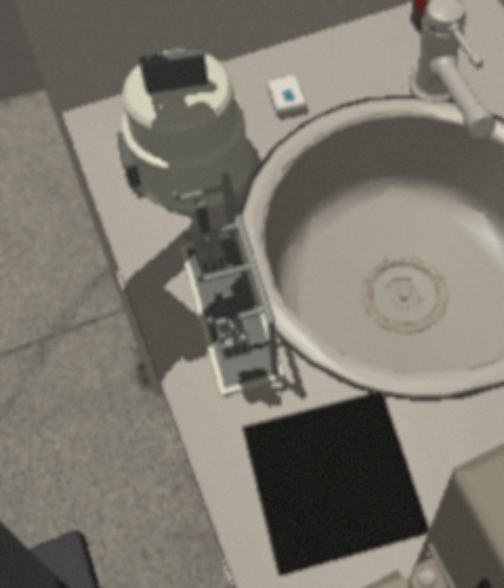

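The cover is seated level with its bar at -11.7°, hard against the stop. Both baskets hang on their hooks, at about (205,235) and (228,330), and the mat is clear.

```bash
python3 -c "
from plant import job_done
print(job_done())"
```

```text
the job is handed in; nothing more can be done
None
```

The job is handed in: the two baskets that were in the tank hang on separate hooks of the drip rack, and the cover is back on the tank, twisted clockwise to its stop and released.

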